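# Pack the egg boxes into the two-stage transport case

### The job

Unlock the pale wooden transport case (slide its brass safety tab aside, throw the latch right back, then raise the lid fully) and pack into it the two to four small clear specimen boxes that stand between it and the open mahogany egg case, upright on its floor; anything farther back stays. Then shut the lid, lay the latch down over it and slide the safety tab fully home. The eggs are blown and fragile: take the boxes with your lightest grip (30 N at most), keep them level, set them down gently without dropping or pressing them, and leave the other things where they are.

Things in the scene. Friction and masses are not known exactly. Their poses are not given: they have to be found in the camera images.
- case: Low transport case of pale wood, screwed to the worktop: 190 deep (its x) x 260 wide (its y) x 60 mm high without lid; walls and floor 8 mm, felt-lined inside 174 x 244 x 52 mm deep. Origin: centre of underside; x points from the catch (front, robot's side) to the hinge, z up. The catch stands on a steel plate, top 55 mm above the worktop, jutting 51 mm out of the front from y -30 to +110 mm.
- case_floor (a point): Centre of the case's inner floor, 8 mm above the worktop; axes as the case.
- lid (a joint): Angle of the lid (rad): 0 shut, 1.75 fully open (a little past upright). A 12 mm panel covering the case, top 72 mm above the worktop when shut, hinged along the back; stiff hinge, it stays at any angle, about 4 N at the lug moves it. The latch bar holds it shut.
- lid_hinge (a point): Middle of the lid's hinge line (line along the case's y axis): 95 mm behind the case's centre, 60 mm above the worktop. Its axes move with the lid.
- lid_lug (a point): Point to take the lid by: on the steel lug that juts 40 mm forward from the lid's front edge, right of the catch; 24 mm wide (case y), 10 mm thick. The point is 22 mm before the edge, at [-212, -100, 6] mm from lid_hinge in the lid's axes (those of the case when shut). Pinched from above across its width, lug (and latch fin) turn between the fingers as the part swings.
- latch (a joint): Angle of the latch (rad): 0 down across the lid's front edge, 1.7 thrown right up and over to the front. Stays where it is left (about 1.5 N at its grip moves it). It can rise only some 0.1 to 0.2 rad while the safety tab is home.
- latch_pivot (a point): Pivot of the latch (line along the case's y axis), 30 mm in front of the case, 75 mm above the worktop, in the middle of the front.
- latch_grip (a point): Point to take the latch by: on the upright dark steel fin at the end of its bar, 20 mm wide (case y), 10 mm thick, at [61, 0, 23] mm from latch_pivot when down (x to the back, z up); the fin's top is 12 mm above the point. The bar is 20 mm wide, its top 80 mm above the worktop when down.
- tab (a joint): Travel of the brass safety tab (m): 0 home, its bolt lying over the latch bar; 0.028 fully released. It slides in the case's +y direction (to the robot's left) to release; stays where it is left, about 2 N moves it. The latch is free from about 0.018.
- tab_post (a point): Point to take or push the tab by: on its upright post, 12 x 10 mm (case x, y), 18 mm below the post's top and 112 mm above the worktop; 65 mm left of the latch when home. Clear below it for 24 mm.
- box0: Small clear specimen box with a blown egg on cotton, 55 x 55 mm and 36 mm high, 40 to 80 g; origin: centre of the underside, z up. Two to four of these are on the worktop; absent ones read None from the start. Right of them the mahogany egg case's 52 mm high wall stands at world y = -0.39 m.
- box1: Small clear specimen box with a blown egg on cotton, 55 x 55 mm and 36 mm high, 40 to 80 g; origin: centre of the underside, z up. Two to four of these are on the worktop; absent ones read None from the start. Right of them the mahogany egg case's 52 mm high wall stands at world y = -0.39 m.
- box2: Small clear specimen box with a blown egg on cotton, 55 x 55 mm and 36 mm high, 40 to 80 g; origin: centre of the underside, z up. Two to four of these are on the worktop; absent ones read None from the start. Right of them the mahogany egg case's 52 mm high wall stands at world y = -0.39 m.
- box3: Small clear specimen box with a blown egg on cotton, 55 x 55 mm and 36 mm high, 40 to 80 g; origin: centre of the underside, z up. Two to four of these are on the worktop; absent ones read None from the start. Right of them the mahogany egg case's 52 mm high wall stands at world y = -0.39 m.
- tweezers: Bystander: steel tweezers lying on the worktop, 25 x 129 x 10 mm; origin centre of underside.
- loupe: Bystander: black stand loupe, 45 mm across, 36 mm high; origin centre of underside.
- tag_reel: Bystander: pale thread reel, 44 mm across, 34 mm high; origin centre of underside.
- block: Bystander: wooden block, 40 x 60 x 27 mm; origin centre of underside.

How it is judged:
By the outcome, as a careful person would: the job done as asked, in the order asked, and still so for the second after the job is handed in, with the robot touching nothing.
Of box0, box1, box2, box3 only 2 to 4 are there at a start; the rules pass over those that are not, and their reading is None.
At some moment in a run one of box0, box1, box2, box3 may be knocked a few centimetres aside while the robot is not near it.
It also fails if it takes over 210 s, if anything falls off the work surface, if the arm or the gripper's body presses on something with over 40 N, if the wrist force passes 120 N, or if a joint passes its speed limit or range.

### The arm

A 6-joint arm with a two-finger parallel gripper is mounted at the origin on a cart in front of the work surface, level with it; the furniture and walls round the work are solid. World frame = base frame: x ahead of the robot, y to its left, z up, the work surface at z = 0. Lengths are in m, angles in rad, forces in N, time in s.
With the tool pointing down it reaches from about 0.3 to 0.75 m from the base axis. Payload 8.5 kg.
Tool frame: the origin (TCP) lies on the centre line of the jaws, within the pads' length; the fingertips stand 25 mm ahead of it and the grasp point (between the pads) lies 6 mm ahead of it; z points along the fingers, y is the line along which they close (so a half turn about z gives the same grasp; the last joint's range is limited). The gripper opens to 85 mm and grips with 20 to 120 N. Pads are 22 mm wide; open, the fingers measure 114 mm over their backs; the gripper's body (76 mm by 85 mm) begins 54 mm behind the grasp point. The pads swing forward as they close: fully open they stand 13 mm farther back than shut.
Start: joints at [1.063, 0.381, 1.297, -0, 1.464, -0.215], TCP at [0.159, 0.527, 0.227] pointing down, gripper open.
Joint ranges: [-3.11, 3.11], [-0.89, 2.33], [0.22, 2.48], [-1.42, 4.56], [0.17, 2.85], [-2.88, 2.88]. Speed limits (rad/s): [2.39, 2.39, 3.14, 3.14, 3.14, 3.14].

### API

Orientations are given as [roll, pitch, yaw] about the fixed x, y, z axes, in that order (R = Rz(yaw) Ry(pitch) Rx(roll)).
In Python, from workcell import monitor, imaging, workorder gives the robot as it stands.
- The arm moves only by the tool servo_tool, never from a script. Its argument "steps" is a list of rows, each a list of 3 entries, a list of its own where there are three numbers: the turn, a rotation vector about the world's x, y, z in degrees, then the shift along the world's x, y, z in m, then the finger opening in m, from 0 to 0.0854. In form: [[[ax, ay, az], [x, y, z], claw], ...]. A call has 1 to 20 rows; each row shifts and turns the commanded pose from where the row before left it; what a row does not reach is not made up. A row lasts 1/10 s, in which the tool goes at most 50 mm and 8.59 degrees, less where a joint would pass 70% of its speed; a pose out of reach is approached as far as the arm can. A call with a gripper value outside its range is refused whole. The fingers move at their own pace and stop on an object; "force" is the grip in N (left out, the last holds). Time passes only in rows, so rows that do not move let the fingers close. It gives the time, the measured TCP pose, the force, the opening and the grip force at its end, in the units of the state.
- monitor.read_state(): the state, without advancing time (a new reading comes with each control period).
- imaging.capture(name): name is "scene" or "top" or "wrist"; returns a dict with "img" (480x640x3 uint8, blue, green, red), "fx", "fy", "cx", "cy" (pixels), "k1" (the pictures are not rectified: a ray, as slopes to the right and down, at radius r is drawn at 1 + k1 r^2 times it, then the intrinsics apply), "rvec" (rotation vector, rad) and "tvec" (3), from world to camera coordinates, as OpenCV has them; the wrist camera has in their place "T_tool_cam" (4x4, takes a point from camera to tool coordinates, whose origin is the TCP and whose axes are the flange's). Camera axes: x right, y down, z forward; pixel columns grow to the right and rows downward; lengths in m; the calibration is good to about 2 mm. A picture is of the moment at which its call begins: read the wrist's pose just before it. There is no depth.
- workorder.sign_off(): hands the job in; it is judged then, once.
Trained networks look in a picture, given as the dict that the camera call returned (one of the last four; its "shot" number tells which), for a name from the list of things; names that differ only in an ending like _2 or _b are one class to them, and where a whole thing is asked for, a point or a joint stands for the part that bears it (a point fixed in the world has none). Each returns a list of dicts, best first, with "confidence" (0 to 1); they miss things now and then, are a little off and sometimes report something else, mostly with a low value. They report only what shows in the picture. A call takes as long as a camera call.
- imaging.boxes_of(name, picture): "at" ([row, column] in pixels, amid what is visible of it).
- imaging.cut_out(name, picture): "region" (480x640 bool, what is visible of it) and "at" ([row, column] in pixels, amid what is visible of it).
- imaging.pinpoint(name, picture): "at" ([row, column] in pixels: a listed point, or the origin of a listed thing).
The state is a dict: "time_s": time; "joint_pos": joint angles; "qvel": joint speeds; "tau": joint torques, N m; "eef_pos": TCP position; "orientation": TCP orientation; "force": force on the tool from outside, world axes, zero at the start; "ft_torque": the same for the moment, N m; "opening": finger opening in m; "gripper_force": force on a finger pad.
Only numpy, scipy, OpenCV 4.12 (cv2) and the standard library are available. Lean on these libraries where they do the work, as an engineer would, in place of code of your own. Each camera call takes 0.05 s, during which the arm holds its last target. There are 200 camera calls.

## Working session

There is one attempt and no reset: what is moved stays moved. The work goes in short steps, Python scripts to look and compute and a tool call to move; the robot and the scene stay as the last step left them, time stands still between calls to the robot, and variables do not carry over. Pictures are saved under pics/ and viewed, at most 14 in all, crops included, and the job is handed in when it is done.

Besides the shell and the picture viewer there is one more tool, called after "Emit:" by a JSON object that holds its "fn" and its "kwargs", one argument or row to a line. servo_tool: Moves the arm, as the interface text tells. Its arguments: {"type":"object","properties":{"steps":{"type":"array"},"force":{"type":"number"}},"required":["steps"]}

```bash
ls; mkdir -p pics; cat > h.py <<'E'
import numpy as np, cv2
from scipy.spatial.transform import Rotation as R
from workcell import monitor, imaging, workorder
def cam(p, st=None):
    """returns R (world->cam), t"""
    if 'rvec' in p: return cv2.Rodrigues(np.array(p['rvec'],float))[0], np.array(p['tvec'],float).ravel()
    T=np.eye(4); T[:3,:3]=R.from_euler('xyz',st['orientation']).as_matrix(); T[:3,3]=st['eef_pos']
    M=np.linalg.inv(T@np.array(p['T_tool_cam'])); return M[:3,:3],M[:3,3]
def ray(p,at,st=None):
    Rm,t=cam(p,st); d=np.array([(at[1]-p['cx'])/p['fx'],(at[0]-p['cy'])/p['fy']]); u=d.copy()
    for _ in range(20): u=d/(1+p['k1']*(u@u))
    return -Rm.T@t, Rm.T@np.array([u[0],u[1],1.])
def atz(p,at,z,st=None):
    o,d=ray(p,at,st); return o+d*(z-o[2])/d[2]
def tri(rays):
    A=np.zeros((3,3));b=np.zeros(3)
    for o,d in rays:
        d=d/np.linalg.norm(d);P=np.eye(3)-np.outer(d,d);A+=P;b+=P@o
    x=np.linalg.solve(A,b); return x, max(np.linalg.norm(np.cross(x-o,d/np.linalg.norm(d))) for o,d in rays)
def proj(p,X,st=None):
    Rm,t=cam(p,st); c=Rm@np.array(X)+t; u=c[:2]/c[2]; u=u*(1+p['k1']*(u@u)); return np.array([u[1]*p['fy']+p['cy'],u[0]*p['fx']+p['cx']])
def shot(name,save=None):
    st=monitor.read_state(); p=imaging.capture(name)
    if save: cv2.imwrite('pics/'+save,p['img'])
    return p,st
E
cat > m1.py <<'E'
from h import *
np.set_printoptions(precision=4,suppress=True)
P={}
for n in ['scene','top']: P[n]=shot(n,n+'1.png')
for k in ['case','case_floor','lid_hinge','lid_lug','latch_pivot','latch_grip','tab_post','box0','tweezers','loupe','tag_reel','block']:
    rs=[]
    for n in P:
        p,st=P[n]; r=imaging.pinpoint(k,p)
        print(k,n,[(np.round(q['at'],1).tolist(),round(q['confidence'],2)) for q in r[:6]], [atz(p,q['at'],0)[:2] for q in r[:5]] if k.startswith('box') else '')
        if r: rs.append(ray(p,r[0]['at']))
    if len(rs)==2: print('   ',*tri(rs))
print(monitor.read_state())
E
python3 m1.py
```

```text
pics
case scene [([270.9, 278.0], 0.64), ([367.6, 442.0], 0.56)] 
case top [([236.6, 289.5], 0.79), ([285.8, 434.2], 0.65)] 
    [0.5488 0.1075 0.0023] 0.0011381542231734263
case_floor scene [([233.4, 302.9], 0.68)] 
case_floor top [] 
lid_hinge scene [([231.7, 303.6], 0.85)] 
lid_hinge top [([197.1, 290.4], 0.81), ([232.0, 289.7], 0.45)] 
    [0.6569 0.1052 0.0599] 0.002476135430108595
lid_lug scene [([276.6, 279.6], 0.87)] 
lid_lug top [([274.0, 320.7], 0.61)] 
    [0.4396 0.0187 0.0664] 0.003251606638866149
latch_pivot scene [([261.7, 237.6], 0.77), ([331.0, 402.8], 0.67)] 
latch_pivot top [([274.7, 286.9], 0.74), ([195.7, 396.8], 0.19)] 
    [0.4327 0.1144 0.0783] 0.006370522084149558
latch_grip scene [([238.1, 259.5], 0.68)] 
latch_grip top [([254.6, 285.4], 0.73), ([231.8, 289.7], 0.52)] 
    [0.4927 0.1122 0.1073] 0.0025987318452203967
tab_post scene [([240.2, 217.4], 0.95)] 
tab_post top [([194.5, 291.0], 0.74), ([267.8, 261.0], 0.52)] 
    [0.5849 0.1768 0.0726] 0.10419741869488927
box0 scene [([324.5, 452.3], 0.85), ([282.7, 422.3], 0.78), ([334.8, 359.3], 0.72)] [array([ 0
[... 699 characters left out ...]
 199.9], 0.75), ([286.4, 435.2], 0.43)] 
    [ 0.4729  0.3619 -0.0044] 0.005045361020935711
block scene [([242.5, 206.0], 0.71)] 
block top [([219.5, 200.1], 0.62)] 
    [ 0.5907  0.3698 -0.0028] 0.00027911859204714115
{'time_s': 1.3, 'joint_pos': array([ 1.0627,  0.3806,  1.2974,  0.    ,  1.4636, -0.2153]), 'qvel': array([-0.0007,  0.0008,  0.0008, -0.0006, -0.001 , -0.0003]), 'tau': array([  0.0002, -44.8326, -23.1465,  -0.0001,   0.0005,  -0.    ]), 'eef_pos': array([0.1587, 0.5266, 0.2265]), 'orientation': array([-3.1416, -0.    ,  2.8489]), 'force': array([ 0.304 , -0.4232,  0.8004]), 'ft_torque': array([-0.0098,  0.0107, -0.0044]), 'gripper_force': 0.0, 'opening': 0.08510606804150557}
```

View pics/scene1.png

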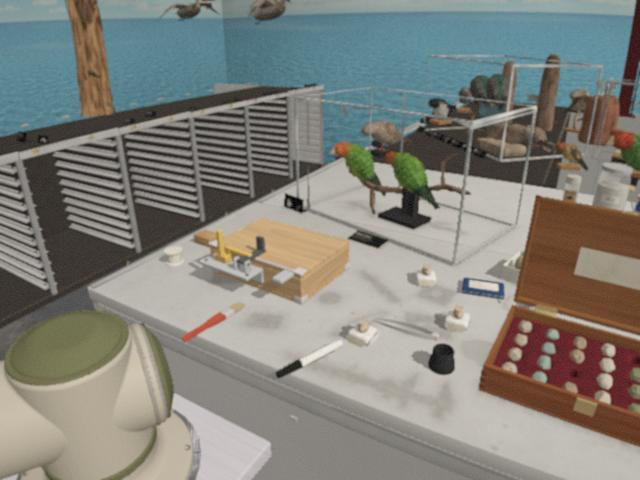

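View pics/top1.png

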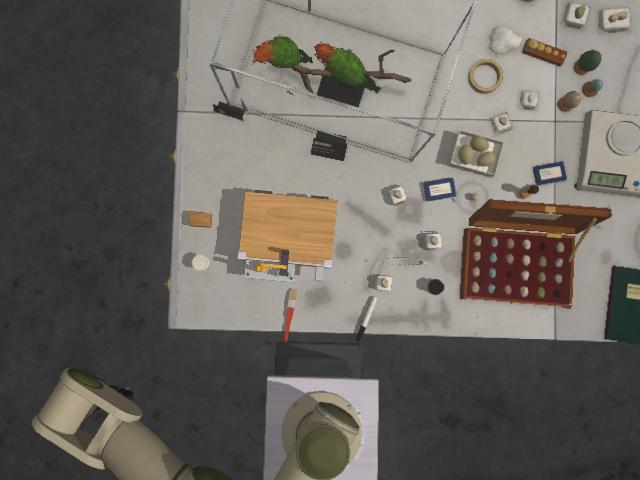

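Three boxes are within the zone, at about (0.425, -0.16), (0.545, -0.306) and (0.67, -0.198). In the top view these are px (384,283), (433,241) and (397,195). The items near px (500,122) and (530,100) are farther back and stay. The case yaw is about -3°. Next I move above the catch for a closer look.

Emit:
{"fn": "servo_tool", "kwargs": {
  "steps": [
    [[0, 0, 0.85], [0.016, -0.025, 0.008], 0.085],
    [[0, 0, 0.85], [0.016, -0.025, 0.008], 0.085],
    [[0, 0, 0.85], [0.016, -0.025, 0.008], 0.085],
    [[0, 0, 0.85], [0.016, -0.025, 0.008], 0.085],
    [[0, 0, 0.85], [0.016, -0.025, 0.008], 0.085],
    [[0, 0, 0.85], [0.016, -0.025, 0.008], 0.085],
    [[0, 0, 0.85], [0.016, -0.025, 0.008], 0.085],
    [[0, 0, 0.85], [0.016, -0.025, 0.008], 0.085],
    [[0, 0, 0.85], [0.016, -0.025, 0.008], 0.085],
    [[0, 0, 0.85], [0.016, -0.025, 0.008], 0.085],
    [[0, 0, 0.85], [0.016, -0.025, 0.008], 0.085],
    [[0, 0, 0.85], [0.016, -0.025, 0.008], 0.085],
    [[0, 0, 0.85], [0.016, -0.025, 0.008], 0.085],
    [[0, 0, 0.85], [0.016, -0.025, 0.008], 0.085],
    [[0, 0, 0.85], [0.016, -0.025, 0.008], 0.085],
    [[0, 0, 0.85], [0.016, -0.025, 0.008], 0.085],
    [[0, 0, 0], [0, 0, 0], 0.085],
    [[0, 0, 0], [0, 0, 0], 0.085]
  ]
}}

```text
time_s: 3.1
eef_pos: [0.4147, 0.1264, 0.3544]
orientation: [3.141, -0.0, 3.085]
force: [-0.2, 0.5, -0.6]
opening: 0.0846
gripper_force: 0.0
```

```bash
cat > m2.py <<'E'
from h import *
import sys,pickle
np.set_printoptions(precision=4,suppress=True)
tag=sys.argv[1]; names=sys.argv[2].split(',')
P=[shot('wrist',tag+'.png')]+[shot(n) for n in ['scene','top']]
try: old=pickle.load(open('rays.pkl','rb'))
except Exception: old={}
for k in names:
    rs=[]
    for p,st in P:
        r=imaging.pinpoint(k,p)
        print(k,[(np.round(q['at']).tolist(),round(q['confidence'],2)) for q in r[:4]])
        if r: rs.append(ray(p,r[0]['at'],st))
        if r and 'rvec' not in p: old.setdefault(k,[]).append(rs[-1])
    if len(rs)>1:
        print('   all',*tri(rs))
        for i in range(len(rs)-1): print('   pair',i,*tri([rs[i],rs[-1]]))
    if len(old.get(k,[]))>1: print('   wrist',*tri(old[k]))
pickle.dump(old,open('rays.pkl','wb'))
s=monitor.read_state(); print(s['time_s'],s['eef_pos'],np.degrees(s['orientation']),s['opening'],P[0][0]['T_tool_cam'])
E
python3 m2.py w1 lid_lug,latch_pivot,latch_grip,tab_post,lid_hinge,case
```

```text
lid_lug [([224.0, 240.0], 0.92)]
lid_lug [([277.0, 282.0], 0.61), ([321.0, 454.0], 0.21)]
lid_lug [([273.0, 320.0], 0.7)]
   all [0.4437 0.0189 0.0616] 0.0013527407531896724
   pair 0 [0.4444 0.0179 0.0539] 8.43119405923031e-05
   pair 1 [0.4441 0.0184 0.0621] 0.000448427733186438
latch_pivot [([222.0, 316.0], 0.72)]
latch_pivot [([262.0, 240.0], 0.87)]
latch_pivot []
   all [0.4415 0.1221 0.0726] 0.0024088947117577807
   pair 0 [0.4415 0.1221 0.0726] 0.0024088947117577807
latch_grip [([274.0, 313.0], 0.68)]
latch_grip [([238.0, 261.0], 0.85)]
latch_grip [([252.0, 284.0], 0.62)]
   all [0.5013 0.1152 0.1044] 0.004047403239637986
   pair 0 [0.4982 0.1162 0.1153] 0.0021015770459640462
   pair 1 [0.5013 0.1163 0.1036] 0.0032000935279024693
tab_post [([231.0, 368.0], 0.57)]
tab_post [([238.0, 218.0], 0.88)]
tab_post []
   all [0.4474 0.1832 0.1105] 0.001896140197861216
   pair 0 [0.4474 0.1832 0.1105] 0.001896140197861216
lid_hinge [([362.0, 313.0], 0.87)]
lid_hinge [([230.0, 300.0], 0.76)]
lid_hinge []
   all [0.6519 0.1051 0.0682] 0.004308034795552221
   pair 0 [0.6519 0.1051 0.0682] 0.004308034795552221
case [([288.0, 313.0], 0.57)]
case [([269.0, 280.0], 0.86), ([232.0, 299.0], 0.28)]
case [([233.0, 292.0], 0.64)]
   all [0.5613 0.1054 0.0036] 0.005510377582834055
   pair 0 [0.5588 0.1045 0.0194] 0.0038569824565242465
   pair 1 [0.5576 0.1033 0.0037] 0.002667534286838431
4.15 [0.4148 0.1265 0.3545] [-179.9999   -0.0005  176.8213] 0.08470147196920988 [[-0.0015 -0.9566 -0.2913  0.0747]
 [ 1.     -0.0015 -0.0002 -0.0002]
 [-0.0002 -0.2913  0.9566 -0.1477]
 [ 0.      0.      0.      1.    ]]
```

View pics/w1.png

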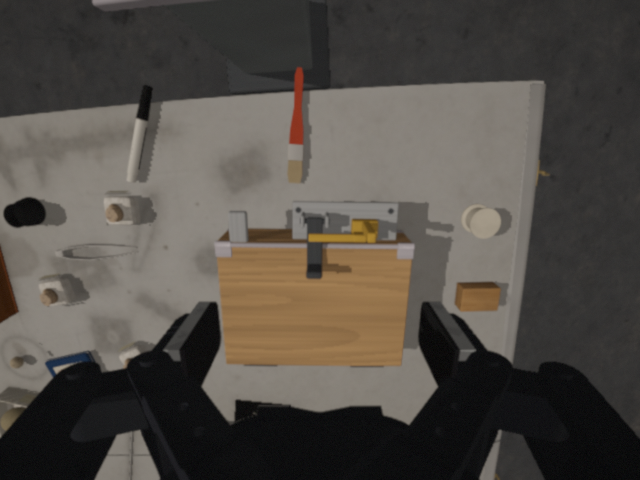

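```bash
cat > fit.py <<'E'
from h import *
from scipy.optimize import least_squares
np.set_printoptions(precision=4,suppress=True)
G={'lid_lug':[-.117,-.1,.066],'latch_grip':[-.064,0,.098],'latch_pivot':[-.125,0,.075],'lid_hinge':[.095,0,.060],'case':[0,0,0],'tab_post':[np.nan,.065,.112]}
obs=[]
for n in ['wrist','scene','top']:
    p,st=shot(n)
    for k in G:
        r=imaging.pinpoint(k,p)
        if r and r[0]['confidence']>.45: obs.append((n,k,*ray(p,r[0]['at'],st)))
    if n=='wrist':
        for px,X in [((244,217),[-.095,-.13,.072]),((245,412),[-.095,.13,.072]),((364,227),[.095,-.13,.072]),((365,403),[.095,.13,.072])]:
            obs.append((n,'corner%s'%X,*ray(p,px,st))); G['corner%s'%X]=X
def W(v,X):
    X=np.array(X,float); X[0]=v[3] if np.isnan(X[0]) else X[0]
    return R.from_euler('z',v[2]).apply(X)+[v[0],v[1],v[4]]
def res(v,full=False):
    out=[]
    for n,k,o,d in obs:
        d=d/np.linalg.norm(d); e=W(v,G[k])-o; e=e-d*(e@d); out.append(e)
    return out if full else np.r_[np.ravel(out)]
s=least_squares(res,[.555,.105,-.05,-.11,0],loss='soft_l1',f_scale=.002); v=s.x
print('x y yaw tabx dz',v, np.degrees(v[2]))
for (n,k,_,_),e in zip(obs,res(v,True)): print(n,k,e*1e3)
for k in G: print(k,W(v,G[k]))
E
python3 fit.py
```

```text
Traceback (most recent call last):
  File "fit.py", line 9, in <module>
    r=imaging.pinpoint(k,p)
ValueError: it knows: block, box, case, case_floor, latch_grip, latch_pivot, lid_hinge, lid_lug, loupe, tab_post, tag_reel, tweezers
```

```bash
sed -i "s/    for k in G:\$/    for k in N:/; s/^obs=\[\]/obs=[]; N=list(G)/" fit.py; sed -i 's/^for k in N: print/for k in G: print/' fit.py; python3 fit.py
```

```text
x y yaw tabx dz [ 0.5668  0.1112 -0.0662 -0.1218 -0.0041] -3.7901307288507606
wrist lid_lug [3.544  0.5722 0.6565]
wrist latch_grip [-0.5919  2.5817 -0.3487]
wrist latch_pivot [-1.2611  2.2302 -0.3706]
wrist lid_hinge [-4.4365  4.9208 -3.6043]
wrist tab_post [-2.193   1.9537 -0.3651]
wrist corner[-0.095, -0.13, 0.072] [-3.458  -0.2373 -0.9331]
wrist corner[-0.095, 0.13, 0.072] [-2.5314  1.7105 -0.3809]
wrist corner[0.095, -0.13, 0.072] [-0.8892  0.237  -0.7284]
wrist corner[0.095, 0.13, 0.072] [-0.2727 -2.3    -0.7723]
scene lid_lug [2.231  0.4992 3.6634]
scene latch_grip [-2.0129  0.8878 -2.2198]
scene latch_pivot [ 3.5152 -2.1074  2.3737]
scene lid_hinge [ 1.8642 -1.8665  1.2555]
scene case [-2.9205  6.2789  2.3169]
scene tab_post [ 2.1318 -1.959   0.3597]
top lid_lug [ 5.2716 -1.8271  0.0827]
top latch_grip [ 6.8118 -5.8842  0.0405]
top lid_hinge [-2.3235 -5.2637 -0.5313]
top case [10.9878 -1.2524  0.7911]
lid_lug [0.4434 0.0191 0.0619]
latch_grip [0.5029 0.1154 0.0939]
latch_pivot [0.4421 0.1194 0.0709]
lid_hinge [0.6616 0.1049 0.0559]
case [ 0.5668  0.1112 -0.0041]
tab_post [0.4495 0.1841 0.1079]
corner[-0.095, -0.13, 0.072] [ 0.4634 -0.0123  0.0679]
corner[-0.095, 0.13, 0.072] [0.4806 0.2472 0.0679]
corner[0.095, -0.13, 0.072] [ 0.653  -0.0248  0.0679]
corner[0.095, 0.13, 0.072] [0.6702 0.2346 0.0679]
```

Emit:
{"fn": "servo_tool", "kwargs": {
  "steps": [
    [[0, 0, -0.6], [0.006, 0.012, -0.02], 0.04],
    [[0, 0, 0], [0.007, 0.011, -0.02], 0.04],
    [[0, 0, 0], [0.006, 0.011, -0.02], 0.04],
    [[0, 0, 0], [0.006, 0.011, -0.02], 0.04],
    [[0, 0, 0], [0.007, 0.012, -0.02], 0.04],
    [[0, 0, 0], [0, 0, 0], 0.04],
    [[0, 0, 0], [0, 0, 0], 0.04]
  ]
}}

```text
time_s: 6.6
eef_pos: [0.4467, 0.1834, 0.255]
orientation: [-3.141, -0.0, 3.076]
force: [0.3, -0.5, -0.1]
opening: 0.0396
gripper_force: 0.0
```

```bash
python3 m2.py w2 lid_lug,latch_grip,tab_post
```

```text
lid_lug [([221.0, 157.0], 0.81)]
lid_lug [([278.0, 279.0], 0.56)]
lid_lug [([276.0, 322.0], 0.63)]
   all [0.4369 0.0165 0.0654] 0.005246142968986539
   pair 0 [0.4388 0.0132 0.059 ] 0.004336295285010256
   pair 1 [0.4328 0.0144 0.0678] 0.003253640921907897
   wrist [0.4394 0.0233 0.0756] 6.55651306251173e-05
latch_grip [([217.0, 252.0], 0.35)]
latch_grip [([238.0, 261.0], 0.64)]
latch_grip [([252.0, 282.0], 0.54)]
   all [0.4755 0.116  0.1032] 0.03956769890430148
   pair 0 [ 0.4816  0.1139 -0.0073] 0.026531614901060485
   pair 1 [0.502  0.119  0.1024] 0.004916867456057864
   wrist [0.4192 0.1385 0.2621] 0.024926813666943045
tab_post [([232.0, 318.0], 0.64)]
tab_post [([238.0, 218.0], 0.89)]
tab_post []
   all [0.4494 0.1835 0.1108] 0.0030860915444982954
   pair 0 [0.4494 0.1835 0.1108] 0.0030860915444982954
   wrist [0.4498 0.1816 0.1128] 0.0015043012283374568
7.2 [0.4467 0.1835 0.2546] [-179.999     0.0076  176.2215] 0.04016980045679817 [[-0.0015 -0.9566 -0.2913  0.0747]
 [ 1.     -0.0015 -0.0002 -0.0002]
 [-0.0002 -0.2913  0.9566 -0.1477]
 [ 0.      0.      0.      1.    ]]
```

View pics/w2.png

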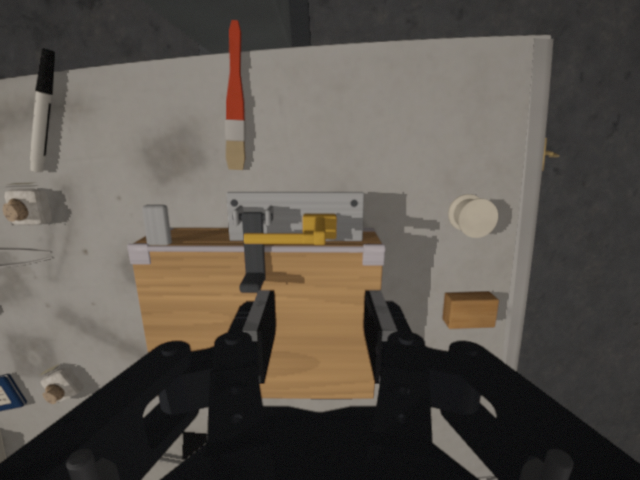

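The brass post shows at px (319,236), the fin at (253,275) and the lug at (157,222). I descend on the post, pinch it and slide it.

Emit:
{"fn": "servo_tool", "kwargs": {
  "force": 20,
  "steps": [
    [[0, 0, 0], [0.003, -0.001, -0.02], 0.04],
    [[0, 0, 0], [0, 0, -0.025], 0.04],
    [[0, 0, 0], [0, 0, -0.025], 0.04],
    [[0, 0, 0], [0, 0, -0.025], 0.04],
    [[0, 0, 0], [0, 0, -0.02], 0.04],
    [[0, 0, 0], [0, 0, -0.018], 0.04],
    [[0, 0, 0], [0, 0, 0], 0.0],
    [[0, 0, 0], [0, 0, 0], 0.0],
    [[0, 0, 0], [0, 0, 0], 0.0],
    [[0, 0, 0], [0, 0, 0], 0.0],
    [[0, 0, 0], [0, 0, 0], 0.0],
    [[0, 0, 0], [0, 0, 0], 0.0]
  ]
}}

```text
time_s: 8.4
eef_pos: [0.45, 0.1828, 0.1221]
orientation: [3.141, 0.001, 3.076]
force: [0.1, 2.3, 2.1]
opening: 0.0088
gripper_force: 20.8
```

Emit:
{"fn": "servo_tool", "kwargs": {
  "steps": [
    [[0, 0, 0], [0.0003, 0.004, 0], 0.0],
    [[0, 0, 0], [0.0003, 0.005, 0], 0.0],
    [[0, 0, 0], [0.0003, 0.005, 0], 0.0],
    [[0, 0, 0], [0.0003, 0.005, 0], 0.0],
    [[0, 0, 0], [0.0003, 0.005, 0], 0.0],
    [[0, 0, 0], [0.0003, 0.003, 0], 0.0],
    [[0, 0, 0], [0, 0.001, 0], 0.0],
    [[0, 0, 0], [0, 0, 0], 0.0]
  ]
}}

```text
time_s: 9.2
eef_pos: [0.452, 0.2109, 0.122]
orientation: [-3.142, 0.001, 3.076]
force: [0.5, -0.6, 4.7]
opening: 0.0089
gripper_force: 21.2
```

Emit:
{"fn": "servo_tool", "kwargs": {
  "steps": [
    [[0, 0, 0], [0, 0.001, 0], 0.0],
    [[0, 0, 0], [0, 0.001, 0], 0.0],
    [[0, 0, 0], [0, 0, 0], 0.0]
  ]
}}

```text
time_s: 9.5
eef_pos: [0.452, 0.2119, 0.122]
orientation: [-3.139, 0.001, 3.076]
force: [-0.8, -7.5, 6.7]
opening: 0.0085
gripper_force: 21.3
```

Emit:
{"fn": "servo_tool", "kwargs": {
  "steps": [
    [[0, 0, 0], [0, -0.001, 0], 0.03],
    [[0, 0, 0], [0, 0, 0], 0.03],
    [[0, 0, 0], [0, 0, 0.02], 0.03],
    [[0, 0, 0], [0, 0, 0.03], 0.03],
    [[0, 0, 0], [0, 0, 0.03], 0.05],
    [[0, 0, 0], [0.012, -0.024, 0.01], 0.05],
    [[0, 0, 0], [0.012, -0.024, 0.01], 0.05],
    [[0, 0, 0], [0.013, -0.024, 0], 0.05],
    [[0, 0, 0], [0.012, -0.024, 0], 0.05],
    [[0, 0, 0], [0, 0, 0], 0.05],
    [[0, 0, 0], [0, 0, 0], 0.05]
  ]
}}

```text
time_s: 10.6
eef_pos: [0.5004, 0.1157, 0.2212]
orientation: [3.141, -0.001, 3.075]
force: [-0.4, 0.5, -0.3]
opening: 0.0502
gripper_force: 0.0
```

```bash
rm rays.pkl; python3 m2.py w3 lid_lug,latch_grip,tab_post,latch_pivot
```

```text
lid_lug [([171.0, 205.0], 0.57)]
lid_lug [([278.0, 282.0], 0.69), ([279.0, 424.0], 0.62)]
lid_lug [([277.0, 322.0], 0.61), ([196.0, 290.0], 0.5)]
   all [0.4396 0.0159 0.0622] 0.007410812485835644
   pair 0 [0.4404 0.013  0.049 ] 0.007052028007755344
   pair 1 [0.433  0.0124 0.0668] 0.0005347193141039093
latch_grip [([236.0, 318.0], 0.66), ([159.0, 52.0], 0.52)]
latch_grip [([238.0, 257.0], 0.81)]
latch_grip []
   all [0.4992 0.1169 0.1041] 0.002917249173107114
   pair 0 [0.4992 0.1169 0.1041] 0.002917249173107114
tab_post [([167.0, 444.0], 0.93)]
tab_post [([235.0, 209.0], 0.76)]
tab_post [([268.0, 253.0], 0.62), ([262.0, 406.0], 0.15)]
   all [0.4505 0.2074 0.1114] 0.0067351667955634935
   pair 0 [0.4501 0.198  0.1483] 0.0016368951557791218
   pair 1 [0.4488 0.2047 0.1114] 0.005163198780444754
latch_pivot [([159.0, 319.0], 0.73), ([372.0, 317.0], 0.28)]
latch_pivot [([267.0, 237.0], 0.62)]
latch_pivot [([274.0, 287.0], 0.66)]
   all [0.4377 0.1181 0.0629] 0.009053117869981106
   pair 0 [0.4414 0.1151 0.043 ] 0.00546832083960616
   pair 1 [0.4327 0.1157 0.0655] 0.0074441152327392
11.35 [0.5005 0.1156 0.2215] [-179.9982    0.0007  176.2236] 0.05003213660125414 [[-0.0015 -0.9566 -0.2913  0.0747]
 [ 1.     -0.0015 -0.0002 -0.0002]
 [-0.0002 -0.2913  0.9566 -0.1477]
 [ 0.      0.      0.      1.    ]]
```

View pics/w3.png

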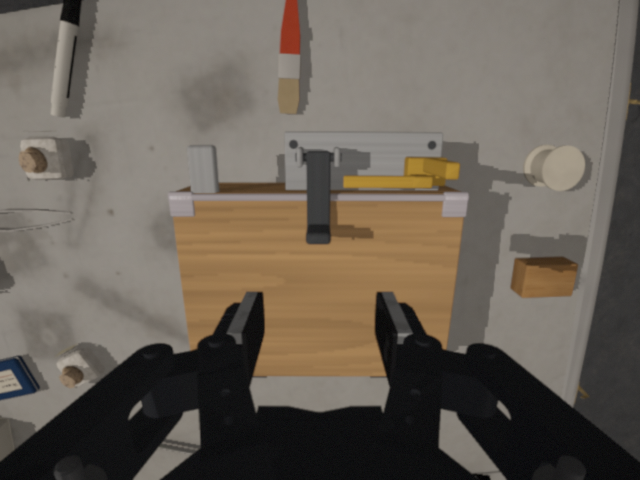

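The fin is centred at px (318,232), level with the TCP in y. I descend and pinch it.

Emit:
{"fn": "servo_tool", "kwargs": {
  "force": 30,
  "steps": [
    [[0, 0, 0], [0, 0.001, -0.03], 0.05],
    [[0, 0, 0], [0, 0, -0.03], 0.05],
    [[0, 0, 0], [0, 0, -0.03], 0.05],
    [[0, 0, 0], [0, 0, -0.016], 0.05],
    [[0, 0, 0], [0, 0, -0.01], 0.05],
    [[0, 0, 0], [0, 0, 0], 0.0],
    [[0, 0, 0], [0, 0, 0], 0.0],
    [[0, 0, 0], [0, 0, 0], 0.0],
    [[0, 0, 0], [0, 0, 0], 0.0],
    [[0, 0, 0], [0, 0, 0], 0.0]
  ]
}}

```text
time_s: 12.35
eef_pos: [0.5008, 0.1166, 0.106]
orientation: [3.142, 0.001, 3.076]
force: [0.2, 0.9, -0.0]
opening: -0.0001
gripper_force: 0.0
```

```bash
cat > m3.py <<'E'
from h import *
np.set_printoptions(precision=4,suppress=True)
p,st=shot('wrist','w4.png')
print(p['fx'],p['cy'],st['eef_pos'])
for k in ['latch_grip','latch_pivot','lid_lug']: print(k,[(q['at'],q['confidence'],atz(p,q['at'],.098,st)) for q in imaging.pinpoint(k,p)])
print(proj(p,st['eef_pos']+np.array([0,0,-.006]),st))
p,st=shot('scene'); cv2.imwrite('pics/s4.png',cv2.resize(p['img'][190:310,180:340],None,fx=5,fy=5,interpolation=cv2.INTER_CUBIC)[:600,:800])
E
python3 m3.py
```

```text
344.95696357410674 242.10808212216006 [0.5008 0.1166 0.106 ]
latch_grip [([299.9, 315.0], 0.83, array([0.5034, 0.114 , 0.098 ]))]
latch_pivot [([168.7, 318.3], 0.74, array([0.4395, 0.12  , 0.098 ]))]
lid_lug [([184.6, 137.8], 0.64, array([0.4405, 0.0373, 0.098 ])), ([192.3, 537.5], 0.32, array([0.4563, 0.2206, 0.098 ])), ([429.5, 15.8], 0.32, array([ 0.5814, -0.0765,  0.098 ]))]
[296.5328 319.8613]
```

View pics/w4.png

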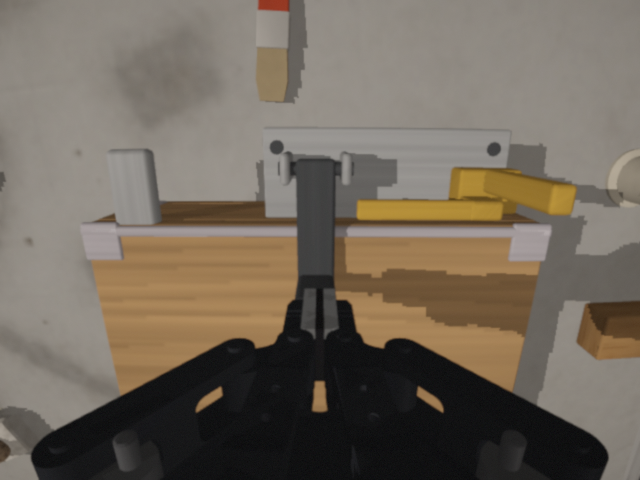

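```bash
cat > m4.py <<'E'
from h import *
np.set_printoptions(precision=4,suppress=True)
p,st=shot('wrist'); img=cv2.imread('pics/w3.png')
s3=dict(eef_pos=np.array([.5005,.1156,.2215]),orientation=np.radians([-180,0,176.22]))
for r in [150,159,222,226,236,243]: print(r,atz(p,(r,318),.08,s3),atz(p,(r,318),.098,s3),atz(p,(r,318),.11,s3))
a=cv2.resize(img[130:260,250:390],None,fx=4,fy=4,interpolation=cv2.INTER_CUBIC)
b=cv2.resize(p['img'][230:360,250:320+70],None,fx=4,fy=4,interpolation=cv2.INTER_CUBIC)
c=np.clip(np.hstack([a[:,:400],b[:,80:480]]).astype(float)**.6*255**.4,0,255).astype('uint8')
cv2.imwrite('pics/c4.png',c)
E
python3 m4.py
```

```text
150 [0.4356 0.1187 0.08  ] [0.435  0.1188 0.098 ] [0.4346 0.1189 0.11  ]
159 [0.4428 0.1182 0.08  ] [0.4417 0.1183 0.098 ] [0.441  0.1184 0.11  ]
222 [0.4957 0.1146 0.08  ] [0.4914 0.1149 0.098 ] [0.4885 0.1152 0.11  ]
226 [0.4992 0.1143 0.08  ] [0.4947 0.1147 0.098 ] [0.4916 0.115  0.11  ]
236 [0.5082 0.1137 0.08  ] [0.5031 0.1141 0.098 ] [0.4997 0.1144 0.11  ]
243 [0.5146 0.1133 0.08  ] [0.5091 0.1137 0.098 ] [0.5054 0.114  0.11  ]
```

View pics/c4.png

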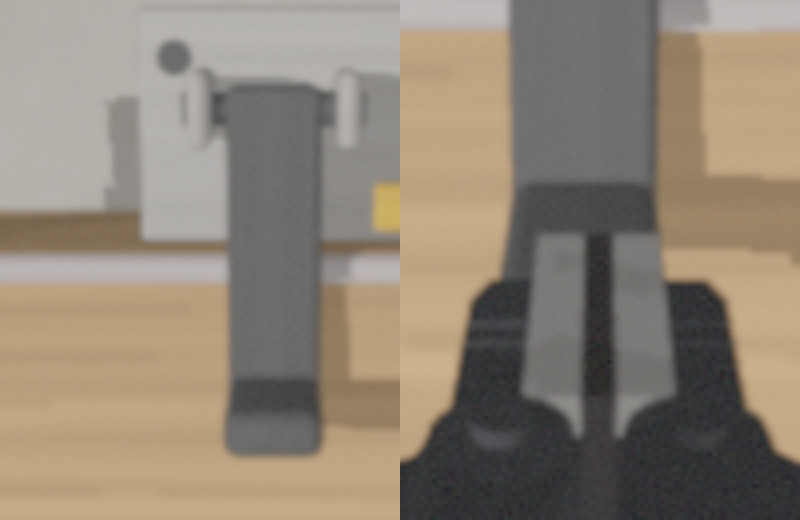

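View pics/s4.png

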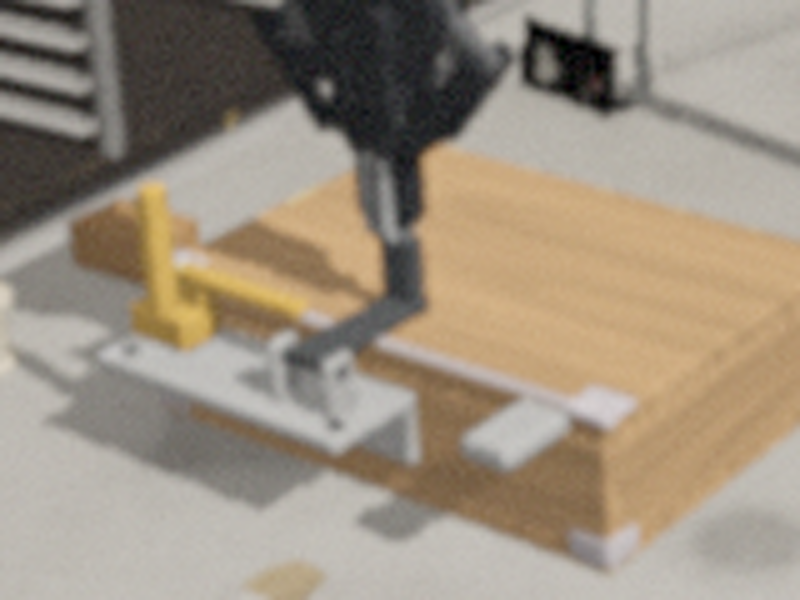

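```bash
cat > m5.py <<'E'
from h import *
np.set_printoptions(precision=4,suppress=True)
p,st=shot('scene'); e=st['eef_pos']
for z in [.08,.09,.1,.11,.12]: print(z,proj(p,[e[0],e[1],z]),(proj(p,[e[0],e[1],z])[::-1]-[180,190])*5)
print(atz(p,[190+300/5,180+405/5],.08), [ (proj(p,X)[::-1]-[180,190])*5 for X in ([.4525,.211,.130],[.4434,.019,.066])])
E
python3 m5.py
```

```text
0.08 [247.8731 259.6863] [398.4316 289.3653]
0.09 [243.7135 259.3948] [396.9742 268.5674]
0.1 [239.5184 259.1018] [395.5091 247.5922]
0.11 [235.2877 258.8073] [394.0364 226.4385]
0.12 [231.021  258.5112] [392.556  205.1051]
[0.4935 0.1078 0.08  ] [array([147.9888, 180.2962]), array([511.0049, 428.8471])]
```

Emit:
{"fn": "servo_tool", "kwargs": {
  "steps": [
    [[0, 0, 0], [0, 0, 0.004], 0.05],
    [[0, 0, 0], [0, 0, 0], 0.05],
    [[0, 0, 0], [0, 0, 0], 0.05],
    [[0, 0, 0], [0, 0, -0.008], 0.05],
    [[0, 0, 0], [0, -0.001, -0.004], 0.05],
    [[0, 0, 0], [0, 0, -0.004], 0.05],
    [[0, 0, 0], [0, 0, 0], 0.0],
    [[0, 0, 0], [0, 0, 0], 0.0],
    [[0, 0, 0], [0, 0, 0], 0.0],
    [[0, 0, 0], [0, 0, 0], 0.0],
    [[0, 0, 0], [0, 0, 0], 0.0]
  ]
}}

```text
time_s: 13.8
eef_pos: [0.5006, 0.1148, 0.0937]
orientation: [-3.14, 0.0, 3.076]
force: [0.1, -4.9, -1.3]
opening: 0.0188
gripper_force: 32.2
```

```bash
cat > m6.py <<'E'
from h import *
p,st=shot('scene'); a=cv2.resize(p['img'][200:290,200:300],None,fx=4,fy=4,interpolation=cv2.INTER_CUBIC)
p,st=shot('wrist'); b=cv2.resize(p['img'][240:330,270:370],None,fx=4,fy=4,interpolation=cv2.INTER_CUBIC)
cv2.imwrite('pics/c6.png',np.hstack([a,b])); print(st['force'],st['eef_pos'],st['opening'])
E
python3 m6.py
```

```text
[-0.64045168 -4.76684438 -0.12597873] [0.50056979 0.11487421 0.09362694] 0.018894120503674634
```

View pics/c6.png

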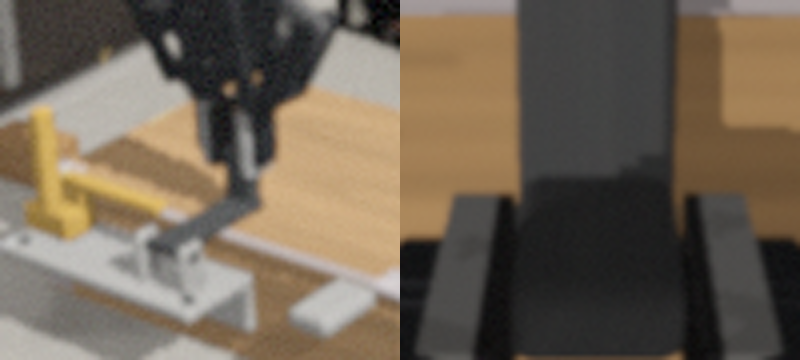

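The scene crop shows the fin now held between the pads, with an opening of 19 mm. The fingertips really stand about level with the TCP, not 25 mm ahead of it, and I'll use that from here on. Next I swing the latch.

Emit:
{"fn": "servo_tool", "kwargs": {
  "steps": [
    [[0, 0, 0], [-0.0057, 0.0004, 0.0097], 0.0],
    [[0, 0, 0], [-0.0073, 0.0005, 0.0087], 0.0],
    [[0, 0, 0], [-0.0085, 0.0006, 0.0072], 0.0],
    [[0, 0, 0], [-0.0098, 0.0006, 0.0058], 0.0],
    [[0, 0, 0], [-0.0105, 0.0007, 0.004], 0.0],
    [[0, 0, 0], [0, 0, 0], 0.0]
  ]
}}

```text
time_s: 14.5
eef_pos: [0.4581, 0.1177, 0.1296]
orientation: [-3.14, 0.001, 3.076]
force: [0.4, -6.6, -2.2]
opening: 0.0186
gripper_force: 29.7
```

Emit:
{"fn": "servo_tool", "kwargs": {
  "steps": [
    [[0, 0, 0], [-0.011, 0.0007, 0.0021], 0.0],
    [[0, 0, 0], [-0.0114, 0.0007, 0.0003], 0.0],
    [[0, 0, 0], [-0.0111, 0.0007, -0.0017], 0.0],
    [[0, 0, 0], [-0.0107, 0.0007, -0.0035], 0.0],
    [[0, 0, 0], [-0.01, 0.0007, -0.0053], 0.0],
    [[0, 0, 0], [-0.002, 0, -0.001], 0.0],
    [[0, 0, 0], [0, 0, 0], 0.0]
  ]
}}

```text
time_s: 15.2
eef_pos: [0.4022, 0.1216, 0.1207]
orientation: [-3.141, 0.001, 3.076]
force: [-5.1, -3.7, 9.2]
opening: 0.0181
gripper_force: 29.2
```

Emit:
{"fn": "servo_tool", "kwargs": {
  "steps": [
    [[0, 0, 0], [0, 0, 0], 0.05],
    [[0, 0, 0], [0, 0, 0], 0.05],
    [[0, 0, 0], [0, 0, 0.02], 0.05],
    [[0, 0, 0], [0, 0, 0.03], 0.05],
    [[0, 0, 0], [0, 0, 0.02], 0.05],
    [[0, 0, 0], [0.008, -0.022, 0], 0.05],
    [[0, 0, 0], [0.01, -0.026, 0], 0.05],
    [[0, 0, 0], [0.01, -0.026, 0], 0.05],
    [[0, 0, 0], [0.01, -0.026, 0], 0.05],
    [[0, 0, 0], [0, 0, -0.02], 0.05],
    [[0, 0, 0], [0, 0, 0], 0.05],
    [[0, 0, 0], [0, 0, 0], 0.05]
  ]
}}

```text
time_s: 16.4
eef_pos: [0.4404, 0.0222, 0.17]
orientation: [3.141, -0.001, 3.076]
force: [0.7, 0.2, 0.4]
opening: 0.05
gripper_force: 0.0
```

```bash
cat > m7.py <<'E'
from h import *
np.set_printoptions(precision=4,suppress=True)
p,st=shot('wrist')
for k,z in [('lid_lug',.066),('latch_grip',.13),('tab_post',.112)]: print(k,[(q['at'],round(q['confidence'],2),atz(p,q['at'],z,st)) for q in imaging.pinpoint(k,p)[:2]])
a=p['img'][80:300,200:440]; r=imaging.cut_out('lid_lug',p)
print(st['eef_pos'],proj(p,st['eef_pos']-[0,0,.0],st))
s,_=shot('scene'); b=s['img'][190:300,190:310]
cv2.imwrite('pics/c7.png',np.hstack([cv2.resize(a,(480,440)),cv2.resize(b,(320,293)).repeat(1,0) if 0 else cv2.copyMakeBorder(cv2.resize(b,(320,293)),0,147,0,0,cv2.BORDER_CONSTANT)]))
E
python3 m7.py
```

```text
lid_lug [([241.1, 315.6], 0.82, array([0.4412, 0.0191, 0.066 ]))]
latch_grip [([232.6, 491.8], 0.9, array([0.4238, 0.122 , 0.13  ]))]
tab_post [([260.8, 605.0], 0.77, array([0.4539, 0.2107, 0.112 ]))]
[0.4404 0.0222 0.17  ] [302.1365 319.8866]
```

View pics/c7.png

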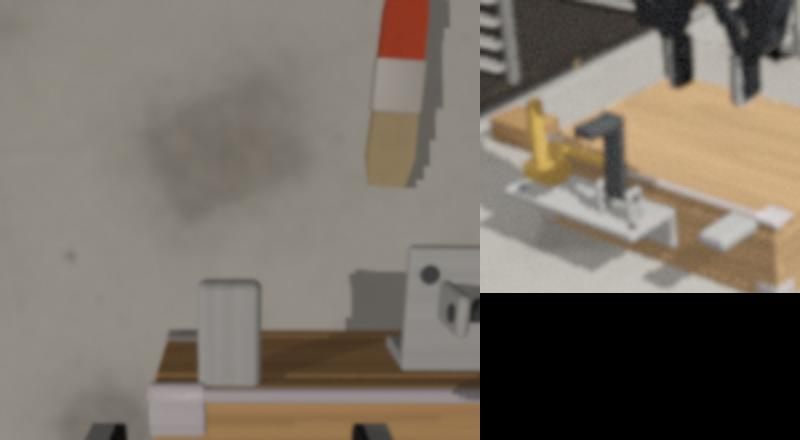

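Emit:
{"fn": "servo_tool", "kwargs": {
  "force": 40,
  "steps": [
    [[0, 0, 0], [0.0005, -0.003, -0.03], 0.05],
    [[0, 0, 0], [0, 0, -0.03], 0.05],
    [[0, 0, 0], [0, 0, -0.03], 0.05],
    [[0, 0, 0], [0, 0, -0.016], 0.05],
    [[0, 0, 0], [0, 0, -0.008], 0.05],
    [[0, 0, 0], [0, 0, 0], 0.0],
    [[0, 0, 0], [0, 0, 0], 0.0],
    [[0, 0, 0], [0, 0, 0], 0.0],
    [[0, 0, 0], [0, 0, 0], 0.0],
    [[0, 0, 0], [0, 0, 0], 0.0]
  ]
}}

```text
time_s: 17.7
eef_pos: [0.4415, 0.0185, 0.0566]
orientation: [-3.141, 0.002, 3.076]
force: [-2.4, -5.3, 6.1]
opening: 0.0231
gripper_force: 43.5
```

```bash
python3 - <<'E'
import numpy as np
c=np.cos(-.0662);s=np.sin(-.0662)
a=np.radians(178.4-np.linspace(0,100.3,25)); x=.2121*np.cos(a); z=.2121*np.sin(a)
for d,e in zip(np.diff(x),np.diff(z)): print([round(d*c,4),round(d*s,4),round(e,4)])
E
```

```text
[np.float64(0.001), np.float64(-0.0001), np.float64(0.0154)]
[np.float64(0.0021), np.float64(-0.0001), np.float64(0.0153)]
[np.float64(0.0032), np.float64(-0.0002), np.float64(0.0151)]
[np.float64(0.0043), np.float64(-0.0003), np.float64(0.0149)]
[np.float64(0.0054), np.float64(-0.0004), np.float64(0.0145)]
[np.float64(0.0064), np.float64(-0.0004), np.float64(0.0141)]
[np.float64(0.0074), np.float64(-0.0005), np.float64(0.0136)]
[np.float64(0.0084), np.float64(-0.0006), np.float64(0.013)]
[np.float64(0.0093), np.float64(-0.0006), np.float64(0.0123)]
[np.float64(0.0102), np.float64(-0.0007), np.float64(0.0116)]
[np.float64(0.011), np.float64(-0.0007), np.float64(0.0108)]
[np.float64(0.0118), np.float64(-0.0008), np.float64(0.01)]
[np.float64(0.0125), np.float64(-0.0008), np.float64(0.0091)]
[np.float64(0.0131), np.float64(-0.0009), np.float64(0.0082)]
[np.float64(0.0137), np.float64(-0.0009), np.float64(0.0072)]
[np.float64(0.0141), np.float64(-0.0009), np.float64(0.0062)]
[np.float64(0.0146), np.float64(-0.001), np.float64(0.0051)]
[np.float64(0.0149), np.float64(-0.001), np.float64(0.0041)]
[np.float64(0.0151), np.float64(-0.001), np.float64(0.003)]
[np.float64(0.0153), np.float64(-0.001), np.float64(0.0019)]
[np.float64(0.0154), np.float64(-0.001), np.float64(0.0007)]
[np.float64(0.0154), np.float64(-0.001), np.float64(-0.0004)]
[np.float64(0.0154), np.float64(-0.001), np.float64(-0.0015)]
[np.float64(0.0152), np.float64(-0.001), np.float64(-0.0026)]
```

Gripped on the lug (23 mm). I start raising the lid.

Emit:
{"fn": "servo_tool", "kwargs": {
  "steps": [
    [[0, 0, 0], [0.001, -0.0001, 0.0154], 0.0],
    [[0, 0, 0], [0.0021, -0.0001, 0.0153], 0.0],
    [[0, 0, 0], [0.0032, -0.0002, 0.0151], 0.0],
    [[0, 0, 0], [0.0043, -0.0003, 0.0149], 0.0],
    [[0, 0, 0], [0.0054, -0.0004, 0.0145], 0.0],
    [[0, 0, 0], [0.0064, -0.0004, 0.0141], 0.0],
    [[0, 0, 0], [0.0074, -0.0005, 0.0136], 0.0],
    [[0, 0, 0], [0.0084, -0.0006, 0.013], 0.0]
  ]
}}

```text
time_s: 18.5
eef_pos: [0.4798, 0.0159, 0.1721]
orientation: [-3.141, 0.001, 3.076]
force: [5.6, -4.6, -8.9]
opening: 0.0227
gripper_force: 39.6
```

Emit:
{"fn": "servo_tool", "kwargs": {
  "steps": [
    [[0, 0, 0], [0.0093, -0.0006, 0.0123], 0.0],
    [[0, 0, 0], [0.0102, -0.0007, 0.0116], 0.0],
    [[0, 0, 0], [0.011, -0.0007, 0.0108], 0.0],
    [[0, 0, 0], [0.0118, -0.0008, 0.01], 0.0],
    [[0, 0, 0], [0.0125, -0.0008, 0.0091], 0.0],
    [[0, 0, 0], [0.0131, -0.0009, 0.0082], 0.0],
    [[0, 0, 0], [0.0137, -0.0009, 0.0072], 0.0],
    [[0, 0, 0], [0.0141, -0.0009, 0.0062], 0.0]
  ]
}}

```text
time_s: 19.3
eef_pos: [0.5745, 0.0094, 0.2472]
orientation: [-3.14, -0.002, 3.075]
force: [-3.2, -5.1, -4.3]
opening: 0.0219
gripper_force: 39.3
```

Emit:
{"fn": "servo_tool", "kwargs": {
  "steps": [
    [[0, 0, 0], [0.0146, -0.001, 0.0051], 0.0],
    [[0, 0, 0], [0.0149, -0.001, 0.0041], 0.0],
    [[0, 0, 0], [0.0151, -0.001, 0.003], 0.0],
    [[0, 0, 0], [0.0153, -0.001, 0.0019], 0.0],
    [[0, 0, 0], [0.0154, -0.001, 0.0007], 0.0],
    [[0, 0, 0], [0.0154, -0.001, -0.0004], 0.0],
    [[0, 0, 0], [0.0154, -0.001, -0.0015], 0.0]
  ]
}}

```text
time_s: 20.0
eef_pos: [0.6816, 0.0033, 0.261]
orientation: [3.141, 0.002, 3.076]
force: [0.1, -0.9, -0.2]
opening: 0.0011
gripper_force: 0.0
```

```bash
cat > m8.py <<'E'
from h import *
np.set_printoptions(precision=4,suppress=True)
P={n:shot(n) for n in ['scene','top','wrist']}
c=np.array([.5668,.1112,0]); 
for n,(p,st) in P.items():
    for q in imaging.pinpoint('lid_lug',p)[:2]:
        o,d=ray(p,q['at'],st)
        # intersect with case plane y=-0.1
        yax=np.array([.0661,.9978,0]); t=((c-o)@yax-.1)/(d@yax); X=o+t*d
        h=c+np.array([.095*.9978,-.095*.0661,.06]); v=X-h; ang=np.degrees(np.arctan2(v[2],-v[0]*.9978+v[1]*.0661))
        print(n,q['at'],round(q['confidence'],2),X,'ang',ang+1.6,np.hypot(v[2],v[0]), 'grip px',proj(p,st['eef_pos'],st))
E
python3 m8.py
```

```text
scene [156.2, 339.2] 0.61 [0.6549 0.0051 0.2609] ang 91.58082576960823 0.2010396389183858 grip px [153.5459 345.5939]
top [192.2, 328.1] 0.68 [0.6469 0.0057 0.2344] ang 88.93681635315129 0.17503191000381477 grip px [176.4424 329.8129]
wrist [243.7, 318.4] 0.74 [0.5053 0.0151 0.7382] ang 79.1290569006349 0.6959433316587823 grip px [302.136  319.8863]
wrist [108.4, 43.0] 0.73 [0.6075 0.0083 0.4076] ang 83.80722253385503 0.3518151594924837 grip px [302.136  319.8863]
```

Emit:
{"fn": "servo_tool", "kwargs": {
  "steps": [
    [[0, 0, 0], [0.002, 0, 0.02], 0.0],
    [[0, 0, 0], [0, 0, 0.03], 0.0],
    [[0, 0, 0], [-0.02, 0.005, 0.01], 0.0],
    [[0, 0, 0], [-0.03, 0.01, 0], 0.0],
    [[0, 0, 0], [-0.03, 0.01, 0], 0.0],
    [[0, 0, 0], [-0.015, 0.005, 0], 0.0],
    [[0, 0, 0], [0, 0, -0.03], 0.0],
    [[0, 0, 0], [0, 0, -0.03], 0.0],
    [[0, 0, 0], [0, 0, -0.025], 0.0],
    [[0, 0, 0], [0, 0, 0], 0.0]
  ]
}}

```text
time_s: 21.3
eef_pos: [0.5862, 0.0333, 0.2325]
orientation: [3.141, -0.006, 3.076]
force: [0.9, -0.3, -0.1]
opening: 0.0
gripper_force: 0.0
```

Emit:
{"fn": "servo_tool", "kwargs": {
  "steps": [
    [[0, 0, 0], [0.015, -0.001, 0], 0.0],
    [[0, 0, 0], [0.015, -0.001, 0], 0.0],
    [[0, 0, 0], [0.015, -0.001, 0], 0.0],
    [[0, 0, 0], [0.01, -0.001, 0], 0.0],
    [[0, 0, 0], [0.01, 0, 0], 0.0],
    [[0, 0, 0], [0.008, 0, 0], 0.0],
    [[0, 0, 0], [0.006, 0, 0], 0.0]
  ]
}}

```text
time_s: 22.0
eef_pos: [0.6673, 0.0288, 0.2361]
orientation: [-3.141, 0.001, 3.076]
force: [-1.7, -1.6, -0.3]
opening: -0.0002
gripper_force: 1.0
```

Emit:
{"fn": "servo_tool", "kwargs": {
  "steps": [
    [[0, 0, 0], [0.004, 0, 0], 0.0],
    [[0, 0, 0], [0.003, 0, 0], 0.0],
    [[0, 0, 0], [0.002, 0, 0], 0.0],
    [[0, 0, 0], [0, 0, 0], 0.0]
  ]
}}

```text
time_s: 22.4
eef_pos: [0.6762, 0.0291, 0.235]
orientation: [3.141, 0.0, 3.076]
force: [-0.7, -0.5, 0.1]
opening: -0.0001
gripper_force: 0.3
```

Emit:
{"fn": "servo_tool", "kwargs": {
  "steps": [
    [[0, 0, 0], [0.003, 0, 0], 0.0],
    [[0, 0, 0], [0.003, 0, 0], 0.0]
  ]
}}

```text
time_s: 22.6
eef_pos: [0.679, 0.0292, 0.235]
orientation: [-3.141, -0.009, 3.076]
force: [-28.4, -1.3, 6.8]
opening: 0.0
gripper_force: 14.6
```

```bash
cat > m9.py <<'E'
from h import *
p,st=shot('scene'); a=cv2.resize(p['img'][110:310,180:380],None,fx=2,fy=2)
p,st=shot('top'); b=cv2.resize(p['img'][160:310,230:380],(400,400))
cv2.imwrite('pics/c9.png',np.hstack([a,b])); print(st['force'])
E
python3 m9.py;python3 m8.py
```

```text
[-21.07994294   0.77299692   6.18848334]
scene [152.1, 347.1] 0.92 [0.6881 0.0029 0.2629] ang 100.89514336172161 0.20463275510040504 grip px [163.7991 334.6201]
top [170.3, 331.7] 0.67 [0.6615 0.0047 0.4618] ang 92.53471821030392 0.40184884864008474 grip px [179.4076 319.1825]
top [240.1, 430.1] 0.36 [0.4279 0.0202 1.6647] ang 83.52757470998901 1.6216241140249328 grip px [179.4076 319.1825]
```

View pics/c9.png

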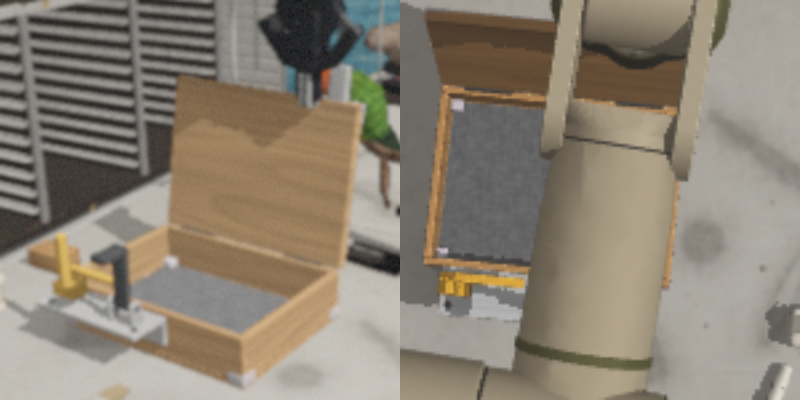

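The lid is fully open against its stop, and the empty felt interior is visible. I back off and go look at the boxes.

Emit:
{"fn": "servo_tool", "kwargs": {
  "force": 20,
  "steps": [
    [[0, 0, 0], [-0.02, 0, 0], 0.0],
    [[0, 0, 0], [-0.03, 0, 0.02], 0.0],
    [[0, 0, 0], [-0.03, 0, 0.03], 0.085],
    [[0, 0, 0], [-0.022, -0.024, 0], 0.085],
    [[0, 0, 0], [-0.022, -0.024, 0], 0.085],
    [[0, 0, 0], [-0.022, -0.024, 0], 0.085],
    [[0, 0, 0], [-0.022, -0.024, 0], 0.085],
    [[0, 0, 0], [-0.022, -0.024, 0], 0.085],
    [[0, 0, 0], [-0.022, -0.024, 0], 0.085],
    [[0, 0, 0], [-0.022, -0.024, 0], 0.085],
    [[0, 0, 0], [-0.022, -0.024, 0], 0.085],
    [[0, 0, 0], [0, 0, 0], 0.085],
    [[0, 0, 0], [0, 0, 0], 0.085]
  ]
}}

```text
time_s: 24.3
eef_pos: [0.4262, -0.1633, 0.2854]
orientation: [-3.141, 0.001, 3.074]
force: [0.1, 0.5, -0.8]
opening: 0.0849
gripper_force: 0.0
```

```bash
cat > mb.py <<'E'
from h import *
import sys
np.set_printoptions(precision=4,suppress=True)
p,st=shot('wrist',sys.argv[1]+'.png')
print('eef',st['eef_pos'],np.degrees(st['orientation'])[2],st['opening'],st['time_s'])
for q in imaging.pinpoint('box0',p): print('pin',np.round(q['at']),round(q['confidence'],2),atz(p,q['at'],0,st)[:2])
def cube(v):
    X=[(a,b,z) for z in (0,.036) for a in(-.0275,.0275) for b in(-.0275,.0275)]
    return np.array([R.from_euler('z',v[2]).apply(x)+[v[0],v[1],0] for x in X])
for q in imaging.cut_out('box0',p):
    if q['confidence']<.4: continue
    c=max(cv2.findContours(q['region'].astype('uint8'),0,2)[0],key=cv2.contourArea)
    b=cv2.boundingRect(c)
    # fit yaw/xy: silhouette of 55x55x36 box by IoU
    from scipy.optimize import minimize
    m=q['region']; x0=atz(p,q['at'],.018,st)
    def cost(v):
        if q['region'].sum()<50: return 1
        h=cv2.convexHull(np.array([proj(p,X,st)[::-1]*8 for X in cube(v)]).astype(np.int32))
        im=np.zeros((480,640),'uint8'); cv2.fillPoly(im,[h],1,shift=3); im=im>0
        return 1-(im&m).sum()/(im|m).sum()
    best=min((minimize(cost,[x0[0],x0[1],y],method='Nelder-Mead',options=dict(initial_simplex=[[x0[0],x0[1],y],[x0[0]+.008,x0[1],y],[x0[0],x0[1]+.008,y],[x0[0],x0[1],y+.3]],maxiter=150)) for y in (-.5,0,.5)),key=lambda s:s.fun)
    print('cut',np.round(q['at']),round(q['confidence'],2),b,'xy',best.x[:2],'yaw',np.degrees(best.x[2]),'iou',1-best.fun)
for n in ['scene','top']:
    P,_=shot(n)
    for q in imaging.pinpoint('box0',P)[:5]: print(n,np.round(q['at']),round(q['confidence'],2),atz(P,q['at'],0)[:2])
E
python3 mb.py b1
```

```text
eef [ 0.4262 -0.1633  0.2854] 176.15267823348697 0.08493966532070368 24.3
pin [371. 303.] 0.96 [ 0.6825 -0.2058]
pin [194. 313.] 0.73 [ 0.4193 -0.1715]
pin [294. 219.] 0.56 [ 0.55   -0.3114]
cut [198. 316.] 0.83 (298, 180, 36, 36) xy [ 0.4177 -0.1661] yaw 11.658676755336705 iou 0.5156315131304711
cut [374. 304.] 0.81 (286, 353, 40, 39) xy [ 0.6761 -0.2015] yaw -9.131242765907507 iou 0.5307291666666667
cut [291. 219.] 0.67 (201, 274, 39, 38) xy [ 0.5441 -0.3055] yaw -36.34701012861159 iou 0.4604026845637583
scene [326. 454.] 0.83 [ 0.5382 -0.3063]
scene [281. 422.] 0.75 [ 0.6695 -0.1979]
scene [337. 358.] 0.55 [ 0.4193 -0.1619]
top [195. 397.] 0.79 [ 0.6787 -0.2016]
top [241. 436.] 0.78 [ 0.5463 -0.3155]
top [283. 280.] 0.16 [0.4133 0.1303]
```

View pics/b1.png

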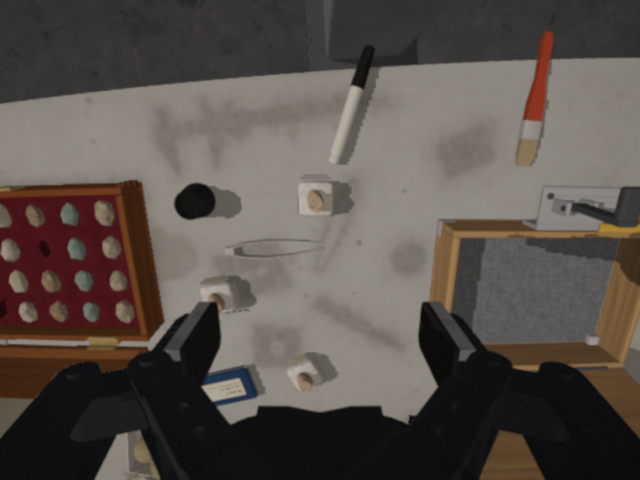

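The view shows three boxes, at px (315,199), (219,293) and (303,373), with only cotton and egg visible through the clear walls. The tweezers lie at (275,248) and the loupe at (195,200). I move closer over box A.

Emit:
{"fn": "servo_tool", "kwargs": {
  "steps": [
    [[0, 0, 0], [-0.003, -0.001, -0.03], 0.085],
    [[0, 0, 0], [-0.003, -0.001, -0.03], 0.085],
    [[0, 0, 0], [0, 0, -0.03], 0.085],
    [[0, 0, 0], [0, 0, -0.025], 0.085],
    [[0, 0, 0], [0, 0, 0], 0.085]
  ]
}}

```text
time_s: 25.15
eef_pos: [0.419, -0.164, 0.1677]
orientation: [3.138, -0.005, 3.076]
force: [0.9, -1.0, 0.7]
opening: 0.0847
gripper_force: 0.0
```

```bash
cat > mc.py <<'E'
from h import *
import sys
from scipy.optimize import minimize
np.set_printoptions(precision=4,suppress=True)
p,st=shot('wrist',sys.argv[1]+'.png')
print('eef',st['eef_pos'],np.degrees(st['orientation'])[2],st['opening'],st['time_s'])
for q in imaging.pinpoint('box0',p): print('pin',np.round(q['at']),round(q['confidence'],2),atz(p,q['at'],0,st)[:2])
r=[q for q in imaging.cut_out('box0',p) if q['confidence']>.4]
r=sorted(r,key=lambda q:np.hypot(*(atz(p,q['at'],.01,st)-st['eef_pos'])[:2]))[:1]
for q in r:
    m=q['region']; x0=atz(p,q['at'],.01,st); ys=np.where(m)
    def cost(v):
        s,h=np.clip(v[3],.03,.06)/2,np.clip(v[4],.0,.04)
        X=R.from_euler('z',v[2]).apply([(a,b,z) for z in (0,h) for a in(-s,s) for b in(-s,s)])+[v[0],v[1],0]
        hu=cv2.convexHull(np.array([proj(p,x,st)[::-1]*8 for x in X]).astype(np.int32))
        im=np.zeros((480,640),'uint8'); cv2.fillPoly(im,[hu],1,shift=3); im=im>0
        return 1-(im&m).sum()/(im|m).sum()
    D=np.vstack([np.zeros(5),np.diag([.006,.006,.25,.008,.01])])
    best=min((minimize(cost,v0,method='Nelder-Mead',options=dict(initial_simplex=np.array(v0)+D,maxiter=300)) for v0 in ([x0[0],x0[1],y,s,h] for y in (-.6,-.2,.2,.6) for s in(.043,.053) for h in (.005,.02))),key=lambda s:s.fun)
    print('cut',np.round(q['at']),round(q['confidence'],2),'rows',ys[0].min(),ys[0].max(),'cols',ys[1].min(),ys[1].max(),'v',best.x,'yaw',np.degrees(best.x[2]),'iou',1-best.fun)
    w=cv2.minAreaRect(np.argwhere(m)[:,::-1].astype(np.float32)); print(w)
    r0,c0=[int(max(0,t-60)) for t in q['at']]
    img=p['img'].copy(); cv2.imwrite('pics/'+sys.argv[1]+'z.png',cv2.resize(img[r0:r0+120,c0:c0+120],None,fx=4,fy=4,interpolation=cv2.INTER_CUBIC))
E
python3 mc.py b2
```

```text
eef [ 0.419  -0.164   0.1677] 176.24720773498063 0.08467831997109906 25.15
pin [225. 312.] 0.77 [ 0.4219 -0.1706]
cut [224. 314.] 0.57 rows 198 252 cols 290 338 v [ 0.4183 -0.1681  1.4908  0.0399  0.0302] yaw 85.4193646522696 iou 0.9170288423548004
((314.0, 225.0), (54.0, 48.0), 90.0)
```

View pics/b2z.png

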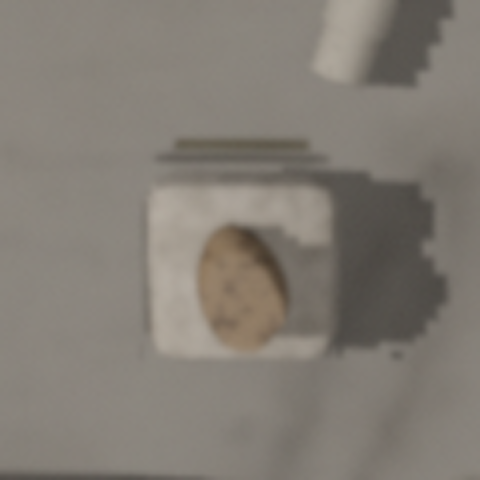

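The cotton square is at px rows 209–254, cols 291–338, aligned with the gripper; the front clasp is at row 200. From the wrist view the open fingertips are about 15 mm behind the TCP, and about 2 mm behind it when closed. I descend over box A.

Emit:
{"fn": "servo_tool", "kwargs": {
  "force": 20,
  "steps": [
    [[0, 0, 0], [0.002, -0.002, -0.03], 0.085],
    [[0, 0, 0], [0.002, -0.002, -0.03], 0.085],
    [[0, 0, 0], [0, 0, -0.03], 0.085],
    [[0, 0, 0], [0, 0, -0.03], 0.085],
    [[0, 0, 0], [0, 0, -0.02], 0.085],
    [[0, 0, 0], [0, 0, -0.012], 0.085],
    [[0, 0, 0], [0, 0, -0.008], 0.085],
    [[0, 0, 0], [0, 0, 0], 0.085]
  ]
}}

```text
time_s: 26.1
eef_pos: [0.4245, -0.1693, 0.0102]
orientation: [-3.141, 0.0, 3.076]
force: [-1.0, 0.5, 0.4]
opening: 0.0849
gripper_force: 0.0
```

Emit:
{"fn": "servo_tool", "kwargs": {
  "steps": [
    [[0, 0, 0], [0, 0, -0.004], 0.085],
    [[0, 0, 0], [0, 0, -0.002], 0.085],
    [[0, 0, 0], [0, 0, 0], 0.0],
    [[0, 0, 0], [0, 0, 0], 0.0],
    [[0, 0, 0], [0, 0, 0], 0.0],
    [[0, 0, 0], [0, 0, 0], 0.0]
  ]
}}

```text
time_s: 26.7
eef_pos: [0.4242, -0.1692, 0.0044]
orientation: [-3.141, 0.001, 3.076]
force: [-0.1, -0.3, 5.0]
opening: 0.0538
gripper_force: 21.9
```

Emit:
{"fn": "servo_tool", "kwargs": {
  "steps": [
    [[0, 0, 0], [0, 0, 0.005], 0.0],
    [[0, 0, 0], [0, 0, 0.01], 0.0],
    [[0, 0, 0], [0, 0, 0.02], 0.0],
    [[0, 0, 0], [0, 0, 0.025], 0.0],
    [[0, 0, 0], [0, 0, 0.025], 0.0],
    [[0, 0, 0], [0, 0, 0.02], 0.0],
    [[0, 0, 0], [0.008, 0.01, 0.015], 0.0],
    [[0, 0, 0], [0.015, 0.018, 0.005], 0.0],
    [[0, 0, 0], [0.0166, 0.0206, 0], 0.0],
    [[0, 0, 0], [0.0166, 0.0206, 0], 0.0],
    [[0, 0, 0], [0.0166, 0.0206, 0], 0.0],
    [[0, 0, 0], [0.0166, 0.0206, 0], 0.0],
    [[0, 0, 0], [0.0166, 0.0206, 0], 0.0],
    [[0, 0, 0], [0.0166, 0.0206, 0], 0.0],
    [[0, 0, 0], [0.0166, 0.0206, 0], 0.0],
    [[0, 0, 0], [0.015, 0.018, 0], 0.0],
    [[0, 0, 0], [0.01, 0.014, 0], 0.0],
    [[0, 0, 0], [0, 0, 0], 0.0]
  ]
}}

```text
time_s: 28.5
eef_pos: [0.5887, 0.0367, 0.1295]
orientation: [3.141, 0.0, 3.078]
force: [-1.0, -0.1, -0.7]
opening: 0.0543
gripper_force: 21.4
```

```bash
cat > md.py <<'E'
from h import *
np.set_printoptions(precision=4,suppress=True)
for n in ['wrist','scene','top']:
    p,st=shot(n,n+'d.png')
    for k,z in [('case_floor',.008),('case',0),('lid_hinge',.06),('box0',.008)]:
        for q in imaging.pinpoint(k,p)[:4]: print(n,k,np.round(q['at']),round(q['confidence'],2),atz(p,q['at'],z,st))
E
python3 md.py
```

```text
wrist case_floor [201. 409.] 0.87 [0.5667 0.109  0.008 ]
wrist case [198. 408.] 0.59 [0.5655 0.1101 0.    ]
wrist lid_hinge [341.  74.] 0.45 [ 0.6458 -0.1517  0.06  ]
wrist box0 [338.  72.] 0.9 [ 0.6743 -0.1987  0.008 ]
wrist box0 [295. 319.] 0.57 [0.6433 0.0324 0.008 ]
scene case_floor [150. 347.] 0.66 [1.6317 0.4789 0.008 ]
scene case [269. 281.] 0.69 [0.563  0.1079 0.    ]
scene case [244. 207.] 0.46 [0.5826 0.3594 0.    ]
scene lid_hinge [234. 302.] 0.62 [0.6473 0.0997 0.06  ]
scene box0 [280. 421.] 0.9 [ 0.6607 -0.197   0.008 ]
scene box0 [223. 312.] 0.63 [0.8193 0.1779 0.008 ]
scene box0 [325. 454.] 0.63 [ 0.528  -0.3075  0.008 ]
scene box0 [263. 173.] 0.32 [0.4469 0.3412 0.008 ]
top case_floor [230. 287.] 0.73 [0.5666 0.1161 0.008 ]
top case [234. 289.] 0.62 [0.5572 0.1103 0.    ]
top lid_hinge [197. 288.] 0.88 [0.6565 0.1126 0.06  ]
top box0 [242. 430.] 0.51 [ 0.5421 -0.2978  0.008 ]
```

Emit:
{"fn": "servo_tool", "kwargs": {
  "steps": [
    [[0, 0, 0], [0, 0, -0.015], 0.0],
    [[0, 0, 0], [0, 0, -0.025], 0.0],
    [[0, 0, 0], [0, 0, -0.025], 0.0],
    [[0, 0, 0], [0, 0, -0.02], 0.0],
    [[0, 0, 0], [0, 0, -0.015], 0.0],
    [[0, 0, 0], [0, 0, -0.008], 0.0],
    [[0, 0, 0], [0, 0, -0.004], 0.0],
    [[0, 0, 0], [0, 0, -0.002], 0.0],
    [[0, 0, 0], [0, 0, 0], 0.0]
  ]
}}

```text
time_s: 30.15
eef_pos: [0.5885, 0.0352, 0.0154]
orientation: [-3.142, 0.001, 3.076]
force: [0.8, 0.1, 0.4]
opening: 0.0544
gripper_force: 21.4
```

Emit:
{"fn": "servo_tool", "kwargs": {
  "steps": [
    [[0, 0, 0], [0, 0, -0.001], 0.0],
    [[0, 0, 0], [0, 0, -0.001], 0.0],
    [[0, 0, 0], [0, 0, 0], 0.0]
  ]
}}

```text
time_s: 30.45
eef_pos: [0.5883, 0.0352, 0.0132]
orientation: [-3.142, 0.0, 3.076]
force: [-0.1, 0.0, -0.1]
opening: 0.0544
gripper_force: 21.4
```

Emit:
{"fn": "servo_tool", "kwargs": {
  "steps": [
    [[0, 0, 0], [0, 0, -0.0005], 0.0],
    [[0, 0, 0], [0, 0, -0.0005], 0.0],
    [[0, 0, 0], [0, 0, 0], 0.0]
  ]
}}

```text
time_s: 30.75
eef_pos: [0.5883, 0.0352, 0.0124]
orientation: [-3.142, 0.0, 3.076]
force: [-1.1, 0.1, 3.0]
opening: 0.0544
gripper_force: 21.9
```

Emit:
{"fn": "servo_tool", "kwargs": {
  "steps": [
    [[0, 0, 0], [0, 0, 0], 0.062],
    [[0, 0, 0], [0, 0, 0], 0.062],
    [[0, 0, 0], [0, 0, 0.01], 0.062],
    [[0, 0, 0], [0, 0, 0.02], 0.062],
    [[0, 0, 0], [0, 0, 0.03], 0.062],
    [[0, 0, 0], [0, 0, 0.035], 0.062],
    [[0, 0, 0], [0, 0, 0.035], 0.085],
    [[0, 0, 0], [-0.0035, -0.0286, 0.015], 0.085],
    [[0, 0, 0], [-0.0035, -0.0286, 0.01], 0.085],
    [[0, 0, 0], [-0.0035, -0.0286, 0], 0.085],
    [[0, 0, 0], [-0.0035, -0.0286, 0], 0.085],
    [[0, 0, 0], [-0.0035, -0.0286, 0], 0.085],
    [[0, 0, 0], [-0.0035, -0.0286, 0], 0.085],
    [[0, 0, 0], [-0.0035, -0.0286, 0], 0.085],
    [[0, 0, 0], [-0.0035, -0.0286, 0], 0.085],
    [[0, 0, 0], [-0.0035, -0.0286, 0], 0.085],
    [[0, 0, 0], [-0.0035, -0.0286, 0], 0.085],
    [[0, 0, 0], [-0.0035, -0.0286, 0], 0.085],
    [[0, 0, 0], [-0.0035, -0.0286, 0], 0.085],
    [[0, 0, 0], [0, 0, 0], 0.085]
  ]
}}

```text
time_s: 32.75
eef_pos: [0.5455, -0.3112, 0.1673]
orientation: [-3.14, 0.0, 3.072]
force: [-0.5, -0.1, 0.1]
opening: 0.0851
gripper_force: 0.0
```

```bash
python3 mc.py b3
```

```text
eef [ 0.5455 -0.3112  0.1673] 176.0259076851632 0.08506930560703925 32.75
pin [224. 326.] 0.75 [ 0.5491 -0.3058]
pin [336. 429.] 0.72 [ 0.678  -0.2052]
cut [224. 322.] 0.66 rows 193 252 cols 297 349 v [ 0.5433 -0.3087  0.1161  0.0394  0.035 ] yaw 6.654135878895697 iou 0.9123475609756098
((321.90386962890625, 222.51922607421875), (55.5008659362793, 48.636802673339844), 78.69007110595703)
```

View pics/b3z.png

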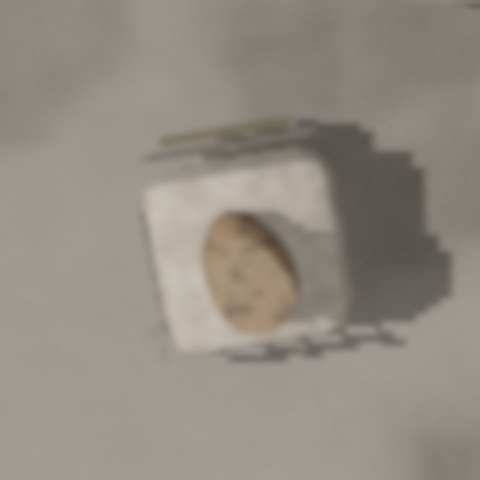

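The cotton of box B is centred at px (324,228), turned about +11.6° in the image relative to the gripper. I turn +11° and grasp it.

Emit:
{"fn": "servo_tool", "kwargs": {
  "force": 20,
  "steps": [
    [[0, 0, 5.5], [0.001, 0.002, -0.03], 0.085],
    [[0, 0, 5.5], [0.0005, 0.0015, -0.03], 0.085],
    [[0, 0, 0], [0, 0, -0.03], 0.085],
    [[0, 0, 0], [0, 0, -0.03], 0.085],
    [[0, 0, 0], [0, 0, -0.02], 0.085],
    [[0, 0, 0], [0, 0, -0.012], 0.085],
    [[0, 0, 0], [0, 0, -0.008], 0.085],
    [[0, 0, 0], [0, 0, -0.002], 0.085],
    [[0, 0, 0], [0, 0, 0], 0.085]
  ]
}}

```text
time_s: 33.8
eef_pos: [0.5481, -0.3046, 0.0057]
orientation: [-3.141, 0.001, -3.015]
force: [0.4, -1.2, -0.4]
opening: 0.0849
gripper_force: 0.0
```

Emit:
{"fn": "servo_tool", "kwargs": {
  "steps": [
    [[0, 0, 0], [0, -0.0025, 0], 0.085],
    [[0, 0, 0], [0, 0, 0], 0.085],
    [[0, 0, 0], [0, 0, 0], 0.0],
    [[0, 0, 0], [0, 0, 0], 0.0],
    [[0, 0, 0], [0, 0, 0], 0.0],
    [[0, 0, 0], [0, 0, 0], 0.0]
  ]
}}

```text
time_s: 34.4
eef_pos: [0.5479, -0.3072, 0.0054]
orientation: [-3.141, 0.0, -3.016]
force: [-0.7, 0.4, 3.5]
opening: 0.0546
gripper_force: 22.1
```

Emit:
{"fn": "servo_tool", "kwargs": {
  "steps": [
    [[0, 0, 0], [0, 0, 0.005], 0.0],
    [[0, 0, 0], [0, 0, 0.01], 0.0],
    [[0, 0, 0], [0, 0, 0.02], 0.0],
    [[0, 0, 0], [0, 0, 0.025], 0.0],
    [[0, 0, 0], [0, 0, 0.025], 0.0],
    [[0, 0, 0], [0, 0, 0.02], 0.0],
    [[0, 0, -1], [0.0015, 0.014, 0.015], 0.0],
    [[0, 0, -2], [0.0025, 0.022, 0.005], 0.0],
    [[0, 0, -2], [0.0029, 0.027, 0], 0.0],
    [[0, 0, -2], [0.0029, 0.027, 0], 0.0],
    [[0, 0, -2], [0.0029, 0.027, 0], 0.0],
    [[0, 0, -2], [0.0029, 0.027, 0], 0.0],
    [[0, 0, 0], [0.0029, 0.027, 0], 0.0],
    [[0, 0, 0], [0.0029, 0.027, 0], 0.0],
    [[0, 0, 0], [0.0029, 0.027, 0], 0.0],
    [[0, 0, 0], [0.0029, 0.027, 0], 0.0],
    [[0, 0, 0], [0.0029, 0.027, 0], 0.0],
    [[0, 0, 0], [0.0029, 0.027, 0], 0.0]
  ]
}}

```text
time_s: 36.2
eef_pos: [0.5807, 0.0001, 0.1308]
orientation: [-3.142, 0.001, 3.076]
force: [-0.3, -0.1, -0.7]
opening: 0.0543
gripper_force: 21.7
```

Emit:
{"fn": "servo_tool", "kwargs": {
  "steps": [
    [[0, 0, 0], [0.003, 0.027, 0], 0.0],
    [[0, 0, 0], [0.003, 0.027, 0], 0.0],
    [[0, 0, 0], [0.003, 0.027, 0], 0.0],
    [[0, 0, 0], [0.003, 0.027, 0], 0.0],
    [[0, 0, 0], [0.003, 0.027, 0], 0.0],
    [[0, 0, 0], [0.002, 0.022, 0], 0.0],
    [[0, 0, 0], [0.002, 0.018, 0], 0.0],
    [[0, 0, 0], [0.001, 0.005, -0.015], 0.0],
    [[0, 0, 0], [0, 0, -0.025], 0.0],
    [[0, 0, 0], [0, 0, -0.025], 0.0],
    [[0, 0, 0], [0, 0, -0.02], 0.0],
    [[0, 0, 0], [0, 0, -0.014], 0.0],
    [[0, 0, 0], [0, 0, -0.008], 0.0],
    [[0, 0, 0], [0, 0, -0.005], 0.0],
    [[0, 0, 0], [0, 0, 0], 0.0]
  ]
}}

```text
time_s: 37.7
eef_pos: [0.6009, 0.1789, 0.0181]
orientation: [-3.142, 0.0, 3.076]
force: [-0.4, 0.2, -1.1]
opening: 0.0544
gripper_force: 21.7
```

Emit:
{"fn": "servo_tool", "kwargs": {
  "steps": [
    [[0, 0, 0], [0, 0, -0.002], 0.0],
    [[0, 0, 0], [0, 0, -0.0015], 0.0],
    [[0, 0, 0], [0, 0, -0.0005], 0.0],
    [[0, 0, 0], [0, 0, 0], 0.0]
  ]
}}

```text
time_s: 38.1
eef_pos: [0.6008, 0.179, 0.0142]
orientation: [3.142, 0.0, 3.076]
force: [-0.6, 0.2, -1.5]
opening: 0.0541
gripper_force: 21.7
```

Emit:
{"fn": "servo_tool", "kwargs": {
  "steps": [
    [[0, 0, 0], [0, 0, -0.0005], 0.0],
    [[0, 0, 0], [0, 0, -0.0005], 0.0],
    [[0, 0, 0], [0, 0, 0], 0.0]
  ]
}}

```text
time_s: 38.4
eef_pos: [0.6008, 0.179, 0.0133]
orientation: [3.142, 0.0, 3.076]
force: [-0.7, 0.4, 2.6]
opening: 0.0547
gripper_force: 22.0
```

Emit:
{"fn": "servo_tool", "kwargs": {
  "steps": [
    [[0, 0, 0], [0, 0, 0], 0.062],
    [[0, 0, 0], [0, 0, 0], 0.062],
    [[0, 0, 0], [0, 0, 0.01], 0.062],
    [[0, 0, 0], [0, 0, 0.02], 0.062],
    [[0, 0, 0], [0, 0, 0.03], 0.062],
    [[0, 0, 0], [0, 0, 0.035], 0.062],
    [[0, 0, 0], [0, 0, 0.035], 0.062],
    [[0, 0, 0], [-0.003, -0.03, 0.015], 0.062],
    [[0, 0, 0], [-0.003, -0.03, 0.01], 0.062],
    [[0, 0, 0], [-0.003, -0.03, 0], 0.085],
    [[0, 0, 0], [-0.003, -0.03, 0], 0.085],
    [[0, 0, 0], [-0.003, -0.03, 0], 0.085],
    [[0, 0, 0], [0, -0.03, 0], 0.085],
    [[0, 0, 0], [0, -0.03, 0], 0.085],
    [[0, 0, 0], [0, -0.03, 0], 0.085],
    [[0, 0, 0], [0, -0.03, 0], 0.085],
    [[0, 0, 0], [0, -0.03, 0], 0.085],
    [[0, 0, 0], [0.02, -0.03, 0], 0.085],
    [[0, 0, 0], [0.03, -0.03, 0], 0.085],
    [[0, 0, 0], [0.03, -0.02, 0], 0.085],
    [[0, 0, 0], [0, 0, 0], 0.085]
  ]
}}

```text
invalid input at $.steps: expected 1 to 20 rows
```

```bash
python3 mc.py b4
```

```text
eef [0.6008 0.179  0.0133] 176.22765807064744 0.054674478155842136 38.4
pin [296. 319.] 0.76 [0.6043 0.1781]
pin [286.  34.] 0.64 [0.5895 0.0274]
cut [304. 319.] 0.78 rows 247 366 cols 271 369 v [ 0.5966  0.1789 -0.0749  0.0381  0.0352] yaw -4.291917343508413 iou 0.9201820077732487
((320.0, 306.5), (119.0, 98.0), 90.0)
```

Emit:
{"fn": "servo_tool", "kwargs": {
  "steps": [
    [[0, 0, 0], [0, 0, 0], 0.062],
    [[0, 0, 0], [0, 0, 0], 0.062],
    [[0, 0, 0], [0, 0, 0.01], 0.062],
    [[0, 0, 0], [0, 0, 0.02], 0.062],
    [[0, 0, 0], [0, 0, 0.03], 0.062],
    [[0, 0, 0], [0, 0, 0.035], 0.062],
    [[0, 0, 0], [0, 0, 0.035], 0.062],
    [[0, 0, 0], [-0.003, -0.03, 0.015], 0.062],
    [[0, 0, 0], [-0.003, -0.03, 0.01], 0.062],
    [[0, 0, 0], [-0.003, -0.03, 0], 0.085],
    [[0, 0, 0], [-0.003, -0.03, 0], 0.085],
    [[0, 0, 0], [-0.003, -0.03, 0], 0.085],
    [[0, 0, 0], [0, -0.03, 0], 0.085],
    [[0, 0, 0], [0, -0.03, 0], 0.085],
    [[0, 0, 0], [0, -0.03, 0], 0.085],
    [[0, 0, 0], [0, -0.03, 0], 0.085],
    [[0, 0, 0], [0, -0.03, 0], 0.085],
    [[0, 0, 0], [0.02, -0.03, 0], 0.085],
    [[0, 0, 0], [0.03, -0.03, 0], 0.085],
    [[0, 0, 0], [0.03, -0.02, 0], 0.085]
  ]
}}

```text
time_s: 40.55
eef_pos: [0.6663, -0.2033, 0.1691]
orientation: [-3.141, 0.001, 3.074]
force: [-0.6, 0.7, -0.1]
opening: 0.0848
gripper_force: 0.0
```

Emit:
{"fn": "servo_tool", "kwargs": {
  "steps": [
    [[0, 0, 0], [0, 0, 0], 0.085],
    [[0, 0, 0], [0, 0, 0], 0.085]
  ]
}}

```text
time_s: 40.75
eef_pos: [0.6656, -0.2012, 0.1678]
orientation: [3.141, -0.001, 3.075]
force: [-0.1, 0.0, 0.5]
opening: 0.085
gripper_force: 0.0
```

```bash
cat >> mc.py <<'E'
    h=p['img'].astype(int); w=(h.min(2)>125)&(h.max(2)-h.min(2)<40); yy,xx=np.mgrid[:480,:640]
    w&=(abs(yy-q['at'][0])<45)&(abs(xx-q['at'][1])<45)
    w=cv2.morphologyEx((w|m).astype('uint8'),cv2.MORPH_OPEN,np.ones((7,7)))
    print('rect mask',cv2.minAreaRect(np.argwhere(m)[:,::-1].astype(np.float32)))
    for thr in (130,150,170):
        g=((p['img'].min(2)>thr)&(abs(yy-q['at'][0])<45)&(abs(xx-q['at'][1])<45)).astype('uint8')
        n,l,s,c=cv2.connectedComponentsWithStats(g); i=1+np.argmax(s[1:,4]); print(thr,s[i],cv2.minAreaRect(np.argwhere(l==i)[:,::-1].astype(np.float32)))
E
python3 mc.py b4
python3 - <<'E'
import cv2,sys
img=cv2.imread('pics/b4.png').min(2)
for r in range(190,290,5): print(r,' '.join('%3d'%v for v in img[r,270:370:5]))
E
```

```text
eef [ 0.6656 -0.2012  0.1678] 176.20437107177852 0.0849504758431796 40.75
pin [235. 316.] 0.88 [ 0.6798 -0.205 ]
pin [121. 585.] 0.75 [0.5892 0.0431]
cut [237. 320.] 0.71 rows 204 265 cols 290 347 v [ 0.6724 -0.2029  0.3717  0.0379  0.0396] yaw 21.2969715385672 iou 0.9256576439191765
((317.4000244140625, 234.80003356933594), (55.45448303222656, 49.1934928894043), 63.43495178222656)
rect mask ((317.4000244140625, 234.80003356933594), (55.45448303222656, 49.1934928894043), 63.43495178222656)
130 [291 214  42  52 852] ((316.87957763671875, 239.8971405029297), (42.93124771118164, 42.78955841064453), 67.06790161132812)
150 [292 229  13  11  80] ((297.479736328125, 232.3716278076172), (10.229792594909668, 11.043525695800781), 54.46232223510742)
190 109 111 112 105 102  98  96  97 102 112 117 120 120 122 124 123 123 123 123 123
195 108 105 112 109  99  96 100 100 104 113 116 119 120 123 123 123 122 123 123 123
200 109 107 110 110  99  96  98  99 105 112 116 120 120 123 124 124 123 122 123 123
205 108 111 110 106 100  97  98 104 104  98  91  76  80  84  90 118 123 124 124 124
210 101 108 106
[... 1071 characters left out ...]
1 121
275 122 122 123 122 122 122 122 122 123 123 123 122 122 121 121 121 123 122 123 122
280 123 122 124 122 120 122 122 122 123 123 124 123 124 123 121 121 124 122 122 120
285 122 124 124 122 121 121 122 122 123 122 123 123 122 121 121 120 123 123 120 120Traceback (most recent call last):
  File "mc.py", line 30, in <module>
    n,l,s,c=cv2.connectedComponentsWithStats(g); i=1+np.argmax(s[1:,4]); print(thr,s[i],cv2.minAreaRect(np.argwhere(l==i)[:,::-1].astype(np.float32)))
                                                     ~~~~~~~~~^^^^^^^^^
    return _wrapfunc(a, 'argmax', axis=axis, out=out, **kwds)
    return bound(*args, **kwds)
ValueError: attempt to get argmax of an empty sequence
```

Box C's cotton is a 43 px square centred at px (317,240), turned about +25° relative to the gripper. Box 1 still shows inside the case at (585,121).

Emit:
{"fn": "servo_tool", "kwargs": {
  "force": 20,
  "steps": [
    [[0, 0, 6.2], [0.004, -0.001, -0.01], 0.078],
    [[0, 0, 6.3], [0.004, -0.001, -0.02], 0.078],
    [[0, 0, 6.2], [0.003, 0, -0.03], 0.078],
    [[0, 0, 6.3], [0, 0, -0.03], 0.078],
    [[0, 0, 0], [0, 0, -0.025], 0.078],
    [[0, 0, 0], [0, 0, -0.015], 0.078],
    [[0, 0, 0], [0, 0, 0], 0.078],
    [[0, 0, 0], [0, 0, 0], 0.078]
  ]
}}

```text
time_s: 41.7
eef_pos: [0.6772, -0.203, 0.0394]
orientation: [-3.14, 0.001, -2.771]
force: [0.6, 0.1, 0.5]
opening: 0.0779
gripper_force: 0.0
```

```bash
sed -i '/rect mask/,$d' mc.py; python3 mc.py b5
```

```text
eef [ 0.6772 -0.203   0.0394] -158.77493709387952 0.07787094874447378 41.7
pin [277. 317.] 0.68 [ 0.6814 -0.2032]
cut [278. 317.] 0.94 rows 231 325 cols 277 359 v [ 0.6727 -0.2052  0.373   0.0381  0.0314] yaw 21.373902019107028 iou 0.9254502303504119
((318.0, 278.0), (94.0, 82.0), 90.0)
```

Aligned: the mask is axis-parallel and centred at col 318. I lower and grip.

Emit:
{"fn": "servo_tool", "kwargs": {
  "steps": [
    [[0, 0, 0], [0, 0, -0.018], 0.078],
    [[0, 0, 0], [0, 0, -0.01], 0.078],
    [[0, 0, 0], [0, 0, -0.006], 0.078],
    [[0, 0, 0], [0, 0, 0], 0.078],
    [[0, 0, 0], [0, 0, 0], 0.0],
    [[0, 0, 0], [0, 0, 0], 0.0],
    [[0, 0, 0], [0, 0, 0], 0.0],
    [[0, 0, 0], [0, 0, 0], 0.0]
  ]
}}

```text
time_s: 42.65
eef_pos: [0.6771, -0.2032, 0.0048]
orientation: [-3.141, 0.001, -2.771]
force: [-0.4, 0.2, 4.8]
opening: 0.0546
gripper_force: 22.0
```

Emit:
{"fn": "servo_tool", "kwargs": {
  "steps": [
    [[0, 0, 0], [0, 0, 0.005], 0.0],
    [[0, 0, 0], [0, 0, 0.01], 0.0],
    [[0, 0, 0], [0, 0, 0.02], 0.0],
    [[0, 0, 0], [0, 0, 0.025], 0.0],
    [[0, 0, 0], [0, 0, 0.025], 0.0],
    [[0, 0, 0], [0, 0, 0.025], 0.0],
    [[0, 0, -2], [-0.011, 0.01, 0.015], 0.0],
    [[0, 0, -3], [-0.02, 0.018, 0.005], 0.0],
    [[0, 0, -4], [-0.02, 0.018, 0], 0.0],
    [[0, 0, -4], [-0.02, 0.018, 0], 0.0],
    [[0, 0, -4], [-0.02, 0.018, 0], 0.0],
    [[0, 0, -4], [-0.02, 0.018, 0], 0.0],
    [[0, 0, -4], [-0.01, 0.02, 0], 0.0],
    [[0, 0, 0], [-0.008, 0.026, 0], 0.0],
    [[0, 0, 0], [0, 0.026, 0], 0.0],
    [[0, 0, 0], [0, 0.026, 0], 0.0],
    [[0, 0, 0], [0, 0.026, 0], 0.0],
    [[0, 0, 0], [0, 0.026, 0], 0.0],
    [[0, 0, 0], [0, 0.026, 0], 0.0],
    [[0, 0, 0], [0, 0.02, 0], 0.0]
  ]
}}

```text
time_s: 44.65
eef_pos: [0.5476, 0.0944, 0.1347]
orientation: [3.141, 0.001, 3.076]
force: [-0.1, 0.0, -0.3]
opening: 0.0546
gripper_force: 21.5
```

Emit:
{"fn": "servo_tool", "kwargs": {
  "steps": [
    [[0, 0, 0], [0, 0.012, 0], 0.0],
    [[0, 0, 0], [0, 0, 0], 0.0],
    [[0, 0, 0], [0, 0, 0], 0.0]
  ]
}}

```text
time_s: 44.95
eef_pos: [0.5478, 0.1045, 0.1342]
orientation: [-3.141, 0.0, 3.076]
force: [0.1, -0.3, -0.8]
opening: 0.0543
gripper_force: 21.5
```

```bash
python3 md.py | grep -v hinge; cat > cc.py <<'E'
from h import *
p,st=shot('wrist'); c=np.array([.566,.110])
for q in imaging.cut_out('box0',p):
    m=q['region']; r=cv2.minAreaRect(np.argwhere(m)[:,::-1].astype(np.float32)); X=atz(p,r[0][::-1],.02,st)[:2]-c
    print(np.round(q['at']),round(q['confidence'],2),r,'case xy',X[0]*.9978-X[1]*.0661,X[0]*.0661+X[1]*.9978)
E
python3 cc.py
```

```text
wrist case_floor [250. 328.] 0.69 [0.564  0.1101 0.008 ]
wrist case [247. 327.] 0.84 [0.5641 0.1094 0.    ]
wrist box0 [302. 318.] 0.88 [0.6114 0.0985 0.008 ]
wrist box0 [279. 241.] 0.76 [0.5851 0.0341 0.008 ]
wrist box0 [285. 409.] 0.67 [0.6009 0.1787 0.008 ]
scene case_floor [265. 279.] 0.78 [0.5646 0.1129 0.008 ]
scene case_floor [150. 348.] 0.4 [1.639  0.4775 0.008 ]
scene case [270. 282.] 0.67 [0.5604 0.1025 0.    ]
scene box0 [253. 264.] 0.82 [0.5988 0.1819 0.008 ]
scene box0 [219. 273.] 0.74 [0.7888 0.2901 0.008 ]
scene box0 [268. 309.] 0.71 [0.5878 0.0459 0.008 ]
top case_floor [233. 286.] 0.78 [0.5587 0.1193 0.008 ]
top case [232. 289.] 0.62 [0.5628 0.1099 0.    ]
top box0 [222. 313.] 0.51 [0.5931 0.0419 0.008 ]
[277. 238.] 0.98 ((241.0, 281.5), (57.0, 60.0), 90.0) case xy 0.020982291623934404 -0.07104714979261773
[280. 416.] 0.8 ((410.0899353027344, 284.6429443359375), (58.399635314941406, 59.93840026855469), 8.426968574523926) case xy 0.02403021233833624 0.06872371324152729
[308. 319.] 0.69 ((319.0, 311.0), (120.0, 98.0), 90.0) case xy 0.04806777279753535 -0.006753886052603842
[411. 316.] 0.31 ((319.5, 432.0), (94.0, 379.0), 90.0) case xy 0.18029835393950394 -0.006458253718001695
[ 38. 337.] 0.3 ((337.0, 40.0), (80.0, 54.0), 90.0) case xy -0.15753134094722943 0.0058598263641120914
```

Emit:
{"fn": "servo_tool", "kwargs": {
  "steps": [
    [[0, 0, 0], [-0.004, 0.006, 0], 0.0],
    [[0, 0, 0], [0, 0, -0.015], 0.0],
    [[0, 0, 0], [0, 0, -0.025], 0.0],
    [[0, 0, 0], [0, 0, -0.025], 0.0],
    [[0, 0, 0], [0, 0, 0], 0.0]
  ]
}}

```text
time_s: 46.3
eef_pos: [0.5418, 0.1114, 0.0665]
orientation: [-3.141, -0.006, 3.076]
force: [0.5, -0.6, 0.4]
opening: 0.0546
gripper_force: 21.7
```

Emit:
{"fn": "servo_tool", "kwargs": {
  "steps": [
    [[0, 0, 0], [0.001, 0, -0.015], 0.0],
    [[0, 0, 0], [0, 0, -0.015], 0.0],
    [[0, 0, 0], [0, 0, -0.01], 0.0],
    [[0, 0, 0], [0, 0, -0.006], 0.0],
    [[0, 0, 0], [0, 0, -0.003], 0.0],
    [[0, 0, 0], [0, 0, 0], 0.0]
  ]
}}

```text
time_s: 46.9
eef_pos: [0.5449, 0.111, 0.0202]
orientation: [-3.142, 0.0, 3.076]
force: [0.3, -0.2, -0.3]
opening: 0.0542
gripper_force: 21.7
```

Emit:
{"fn": "servo_tool", "kwargs": {
  "steps": [
    [[0, 0, 0], [0, 0, -0.003], 0.0],
    [[0, 0, 0], [0, 0, -0.002], 0.0],
    [[0, 0, 0], [0, 0, -0.0015], 0.0],
    [[0, 0, 0], [0, 0, 0], 0.0]
  ]
}}

```text
time_s: 47.3
eef_pos: [0.5447, 0.111, 0.0134]
orientation: [-3.142, -0.0, 3.076]
force: [0.3, -0.3, -0.8]
opening: 0.0544
gripper_force: 21.7
```

Emit:
{"fn": "servo_tool", "kwargs": {
  "steps": [
    [[0, 0, 0], [0, 0, -0.0005], 0.0],
    [[0, 0, 0], [0, 0, -0.0003], 0.0],
    [[0, 0, 0], [0, 0, 0], 0.0]
  ]
}}

```text
time_s: 47.6
eef_pos: [0.5448, 0.111, 0.0128]
orientation: [3.142, 0.0, 3.076]
force: [-0.5, -0.2, 0.4]
opening: 0.0547
gripper_force: 21.7
```

Emit:
{"fn": "servo_tool", "kwargs": {
  "steps": [
    [[0, 0, 0], [0, 0, -0.0005], 0.0],
    [[0, 0, 0], [0, 0, 0], 0.0],
    [[0, 0, 0], [0, 0, 0], 0.059],
    [[0, 0, 0], [0, 0, 0], 0.059],
    [[0, 0, 0], [0, 0, 0], 0.059],
    [[0, 0, 0], [0, 0, 0.01], 0.059],
    [[0, 0, 0], [0, 0, 0.02], 0.059],
    [[0, 0, 0], [0, 0, 0.03], 0.059],
    [[0, 0, 0], [0, 0, 0.03], 0.059],
    [[0, 0, 0], [0, 0, 0.03], 0.059],
    [[0, 0, 0], [0, 0, 0.03], 0.059],
    [[0, 0, 0], [0, 0, 0], 0.059]
  ]
}}

```text
time_s: 48.8
eef_pos: [0.5464, 0.111, 0.1669]
orientation: [3.141, 0.008, 3.076]
force: [1.0, 0.3, -0.5]
opening: 0.0589
gripper_force: 0.0
```

```bash
python3 cc.py; python3 m8.py; python3 - <<'E'
from h import *
for n in ['scene','top']:
    p,st=shot(n,n+'f.png')
    for q in imaging.pinpoint('box0',p)[:6]: print(n,np.round(q['at']),round(q['confidence'],2),atz(p,q['at'],.008))
E
```

```text
[270. 240.] 0.96 ((242.0, 268.5), (52.0, 53.0), 0.0) case xy 0.021917335172696794 -0.07140462212611168
[222. 316.] 0.89 ((319.0, 221.0), (56.0, 52.0), 90.0) case xy -0.022772731067183465 -0.0006585723315975158
[273. 393.] 0.67 ((394.23419189453125, 272.4744567871094), (51.538047790527344, 52.03777313232422), 1.9091525077819824) case xy 0.026045587541565204 0.06861918263522304
scene [150.0, 349.0] 0.56 [0.6963 0.0024 0.2659] ang 102.96246878932327 0.20884319576252733 grip px [206.1975 271.679 ]
scene [242.7, 209.0] 0.42 [0.2675 0.0308 0.2086] ang 22.543885265869978 0.42114800176755784 grip px [206.1975 271.679 ]
top [170.9, 330.6] 0.76 [0.6866 0.003  0.3165] ang 98.64294799041105 0.25771647255285834 grip px [233.5735 286.4401]
scene [256. 262.] 0.81 [0.58241073 0.17555207 0.008     ]
scene [268. 270.] 0.76 [0.54339549 0.12352197 0.008     ]
scene [262. 174.] 0.6 [0.45160507 0.34231931 0.008     ]
scene [269. 308.] 0.46 [0.58441702 0.04595748 0.008     ]
top [195. 287.] 0.64 [0.66852525 0.11833989 0.008     ]
top [222. 312.] 0.54 [0.59277152 0.04417398 0.008     ]
```

All three boxes stand in the case at case-frame (22,-71), (-23,-1) and (26,69) mm, level and aligned. To close the lid I go over it and hook it from behind.

Emit:
{"fn": "servo_tool", "kwargs": {
  "steps": [
    [[0, 0, 0], [0, 0, 0.028], 0.0],
    [[0, 0, 0], [0, 0, 0.028], 0.0],
    [[0, 0, 0], [0, 0, 0.028], 0.0],
    [[0, 0, 0], [0, 0, 0.028], 0.0],
    [[0, 0, 0], [0, 0, 0.028], 0.0],
    [[0, 0, 0], [0, 0, 0.025], 0.0],
    [[0, 0, 0], [0.023, -0.0134, 0], 0.0],
    [[0, 0, 0], [0.023, -0.0134, 0], 0.0],
    [[0, 0, 0], [0.023, -0.0134, 0], 0.0],
    [[0, 0, 0], [0.023, -0.0134, 0], 0.0],
    [[0, 0, 0], [0.023, -0.0134, 0], 0.0],
    [[0, 0, 0], [0.023, -0.0134, 0], 0.0],
    [[0, 0, 0], [0.023, -0.0134, 0], 0.0],
    [[0, 0, 0], [0.023, -0.0134, 0], 0.0],
    [[0, 0, 0], [0, 0, 0], 0.0],
    [[0, 0, 0], [0, 0, 0], 0.0]
  ]
}}

```text
time_s: 51.0
eef_pos: [0.7289, 0.0037, 0.3262]
orientation: [3.141, -0.001, 3.075]
force: [-0.0, -0.3, 1.2]
opening: 0.0001
gripper_force: 0.0
```

Emit:
{"fn": "servo_tool", "kwargs": {
  "steps": [
    [[0, 0, 0], [0.001, 0, -0.03], 0.0],
    [[0, 0, 0], [0, 0, -0.03], 0.0],
    [[0, 0, 0], [0, 0, -0.025], 0.0],
    [[0, 0, 0], [0, 0, 0], 0.0],
    [[0, 0, 0], [-0.006, 0, 0], 0.0],
    [[0, 0, 0], [-0.008, 0.0005, 0], 0.0],
    [[0, 0, 0], [-0.01, 0.0007, 0], 0.0],
    [[0, 0, 0], [-0.01, 0.0007, 0], 0.0]
  ]
}}

```text
time_s: 51.8
eef_pos: [0.6959, 0.0058, 0.2456]
orientation: [-3.141, 0.006, 3.076]
force: [2.1, -0.1, 1.3]
opening: 0.0002
gripper_force: 1.1
```

```bash
python3 - <<'E'
import numpy as np
f=np.radians(np.arange(95,-1,-5)); r=.19
x=-r*np.cos(f)+.012*np.sin(f); z=r*np.sin(f)+.012*np.cos(f)
for a,d,e in zip(range(90,-1,-5),np.diff(x),np.diff(z)): print(a,round(d,4),round(-d*.066,4),round(e,4), round(x[19-a//5]+.666,3), round(z[19-a//5]+.058,3))
E
```

```text
90 -0.0165 0.0011 0.0018 0.678 0.248
85 -0.0166 0.0011 0.0003 0.661 0.248
80 -0.0166 0.0011 -0.0011 0.645 0.247
75 -0.0164 0.0011 -0.0026 0.628 0.245
70 -0.0161 0.0011 -0.004 0.612 0.241
65 -0.0157 0.001 -0.0054 0.597 0.235
60 -0.0152 0.001 -0.0067 0.581 0.229
55 -0.0145 0.001 -0.008 0.567 0.221
50 -0.0138 0.0009 -0.0093 0.553 0.211
45 -0.0129 0.0009 -0.0104 0.54 0.201
40 -0.012 0.0008 -0.0115 0.528 0.189
35 -0.0109 0.0007 -0.0125 0.517 0.177
30 -0.0098 0.0006 -0.0134 0.507 0.163
25 -0.0086 0.0006 -0.0142 0.499 0.149
20 -0.0073 0.0005 -0.0149 0.492 0.134
15 -0.006 0.0004 -0.0155 0.486 0.119
10 -0.0046 0.0003 -0.016 0.481 0.103
5 -0.0032 0.0002 -0.0163 0.478 0.087
0 -0.0018 0.0001 -0.0165 0.476 0.07
```

Emit:
{"fn": "servo_tool", "kwargs": {
  "steps": [
    [[0, 0, 0], [-0.0165, 0.0011, 0.0018], 0.0],
    [[0, 0, 0], [-0.0166, 0.0011, 0.0003], 0.0],
    [[0, 0, 0], [-0.0166, 0.0011, -0.0011], 0.0],
    [[0, 0, 0], [-0.0164, 0.0011, -0.0026], 0.0],
    [[0, 0, 0], [-0.0161, 0.0011, -0.004], 0.0],
    [[0, 0, 0], [-0.0157, 0.001, -0.0054], 0.0],
    [[0, 0, 0], [-0.0152, 0.001, -0.0067], 0.0],
    [[0, 0, 0], [-0.0145, 0.001, -0.008], 0.0]
  ]
}}

```text
time_s: 52.6
eef_pos: [0.5681, 0.0143, 0.2196]
orientation: [-3.141, 0.006, 3.076]
force: [0.0, -0.1, 2.6]
opening: -0.0002
gripper_force: 1.0
```

```bash
python3 m8.py
```

```text
scene [182.3, 308.8] 0.84 [0.5403 0.0127 0.2331] ang 58.02008085971941 0.2113438691124986 grip px [184.8112 315.3033]
top [234.9, 322.8] 0.88 [ 0.5579  0.0116 -0.0256] ang -39.75538924922746 0.13447005414343974 grip px [224.4773 323.5372]
top [283.5, 281.6] 0.24 [0.4209 0.0206 2.2786] ang 85.56325443216696 2.231586086098558 grip px [224.4773 323.5372]
wrist [264.0, 306.9] 0.87 [0.5246 0.0138 0.2793] ang 60.822725767732905 0.25858960882852405 grip px [302.1336 319.8886]
```

Lid follows (about 57°). I continue.

Emit:
{"fn": "servo_tool", "kwargs": {
  "steps": [
    [[0, 0, 0], [-0.0138, 0.0009, -0.0093], 0.0],
    [[0, 0, 0], [-0.0129, 0.0009, -0.0104], 0.0],
    [[0, 0, 0], [-0.012, 0.0008, -0.0115], 0.0],
    [[0, 0, 0], [-0.0109, 0.0007, -0.0125], 0.0],
    [[0, 0, 0], [-0.0098, 0.0006, -0.0134], 0.0],
    [[0, 0, 0], [-0.0086, 0.0006, -0.0142], 0.0],
    [[0, 0, 0], [-0.0073, 0.0005, -0.0149], 0.0],
    [[0, 0, 0], [-0.006, 0.0004, -0.0155], 0.0],
    [[0, 0, 0], [-0.0046, 0.0003, -0.016], 0.0],
    [[0, 0, 0], [0, 0, 0], 0.0]
  ]
}}

```text
time_s: 53.9
eef_pos: [0.4817, 0.02, 0.0977]
orientation: [3.141, -0.003, 3.076]
force: [0.3, 0.3, 0.7]
opening: 0.0002
gripper_force: 0.0
```

Emit:
{"fn": "servo_tool", "kwargs": {
  "steps": [
    [[0, 0, 0], [0, 0, -0.01], 0.0],
    [[0, 0, 0], [0, 0, -0.007], 0.0],
    [[0, 0, 0], [0, 0, -0.004], 0.0],
    [[0, 0, 0], [0, 0, 0], 0.0]
  ]
}}

```text
time_s: 54.3
eef_pos: [0.4823, 0.0199, 0.0774]
orientation: [3.142, -0.001, 3.076]
force: [1.7, -0.0, -0.2]
opening: -0.0001
gripper_force: 0.0
```

Emit:
{"fn": "servo_tool", "kwargs": {
  "steps": [
    [[0, 0, 0], [0, 0, -0.003], 0.0],
    [[0, 0, 0], [0, 0, -0.002], 0.0],
    [[0, 0, 0], [0, 0, 0], 0.0]
  ]
}}

```text
time_s: 54.6
eef_pos: [0.4823, 0.0199, 0.0727]
orientation: [3.142, -0.0, 3.076]
force: [-0.9, -0.1, 0.2]
opening: 0.0001
gripper_force: 0.0
```

Emit:
{"fn": "servo_tool", "kwargs": {
  "steps": [
    [[0, 0, 0], [0, 0, -0.002], 0.0],
    [[0, 0, 0], [0, 0, -0.001], 0.0],
    [[0, 0, 0], [0, 0, 0], 0.0]
  ]
}}

```text
time_s: 54.9
eef_pos: [0.4823, 0.0199, 0.0697]
orientation: [3.142, -0.0, 3.076]
force: [0.0, 0.1, 0.0]
opening: -0.0
gripper_force: 0.0
```

```bash
python3 m8.py
```

```text
scene [279.3, 279.5] 0.67 [0.4347 0.0197 0.0621] ang 2.138515992218732 0.22687755455008432 grip px [265.9275 292.4889]
scene [329.8, 404.2] 0.56 [ 1.1142 -0.0253 -0.4764] ang -129.02509427880503 0.7018613549255689 grip px [265.9275 292.4889]
top [274.2, 322.1] 0.65 [0.4359 0.0197 0.4751] ang 63.71831758299657 0.4724681052907507 grip px [259.3104 319.7624]
wrist [222.6, 312.0] 0.57 [0.4418 0.0193 0.0768] ang 6.083647820107895 0.22047190203186623 grip px [302.1358 319.8874]
```

Emit:
{"fn": "servo_tool", "kwargs": {
  "steps": [
    [[0, 0, 0], [0, 0, -0.001], 0.0],
    [[0, 0, 0], [0, 0, -0.001], 0.0],
    [[0, 0, 0], [0, 0, 0], 0.0]
  ]
}}

```text
time_s: 55.5
eef_pos: [0.4822, 0.0199, 0.0677]
orientation: [3.142, -0.0, 3.076]
force: [-0.4, 0.6, -0.4]
opening: 0.0
gripper_force: 0.0
```

Emit:
{"fn": "servo_tool", "kwargs": {
  "steps": [
    [[0, 0, 0], [0, 0, -0.001], 0.0],
    [[0, 0, 0], [0, 0, -0.001], 0.0],
    [[0, 0, 0], [0, 0, 0], 0.0]
  ]
}}

```text
time_s: 55.8
eef_pos: [0.4823, 0.0199, 0.067]
orientation: [-3.141, 0.001, 3.076]
force: [-5.4, 0.6, 14.5]
opening: -0.0
gripper_force: 7.5
```

Emit:
{"fn": "servo_tool", "kwargs": {
  "force": 30,
  "steps": [
    [[0, 0, 0], [0, 0, 0.013], 0.0],
    [[0, 0, 0], [0, 0, 0.03], 0.0],
    [[0, 0, 0], [0, 0, 0.03], 0.0],
    [[0, 0, 0], [0, 0, 0.03], 0.05],
    [[0, 0, 0], [0, 0, 0.03], 0.05],
    [[0, 0, 0], [-0.0195, 0.0253, 0], 0.05],
    [[0, 0, 0], [-0.0195, 0.0253, 0], 0.05],
    [[0, 0, 0], [-0.0195, 0.0253, 0], 0.05],
    [[0, 0, 0], [-0.0195, 0.0253, 0], 0.05],
    [[0, 0, 0], [0, 0, 0], 0.05],
    [[0, 0, 0], [0, 0, 0], 0.05]
  ]
}}

```text
time_s: 56.9
eef_pos: [0.4043, 0.1213, 0.199]
orientation: [-3.141, 0.001, 3.077]
force: [0.2, -0.3, 0.8]
opening: 0.05
gripper_force: 0.0
```

```bash
python3 m7.py; python3 m8.py | head -1; python3 - <<'E'
from h import *
P,_=shot('scene')
for k in ['latch_grip','tab_post']: 
    for q in imaging.pinpoint(k,P)[:2]: print(k,q['at'],q['confidence'])
print(proj(P,[.41,.1216,.13]))
E
```

```text
lid_lug [([279.3, 206.4], 0.56, array([0.4428, 0.0183, 0.066 ]))]
latch_grip [([284.4, 318.4], 0.72, array([0.4257, 0.119 , 0.13  ]))]
tab_post [([300.1, 443.6], 0.71, array([0.4531, 0.2121, 0.112 ]))]
[0.4043 0.1213 0.199 ] [302.1357 319.8867]
scene [279.2, 282.5] 0.68 [0.444  0.0191 0.0578] ang 1.0134211814486545 0.21760469677308103 grip px [210.7072 223.8668]
latch_grip [237.5, 229.0] 0.88
tab_post [234.2, 210.0] 0.64
tab_post [243.0, 205.6] 0.6
[242.11129185 228.5140636 ]
```

```bash
python3 - <<'E'
from h import *
np.set_printoptions(precision=4,suppress=True)
rs=[]
for n in ['wrist','scene']:
    p,st=shot(n); cv2.imwrite('pics/g_%s.png'%n,p['img']); q=imaging.pinpoint('latch_grip',p)[0]; rs.append(ray(p,q['at'],st)); print(n,q['at'],q['confidence'])
    for dth in (1.2,1.3,1.4,1.5,1.6,1.7):
        a=np.radians(20.7)+dth; g=np.array([.4415+.0652*np.cos(a),.1185,.075+.0652*np.sin(a)]); print('  ',dth,g,proj(p,g,st))
    c=imaging.cut_out('latch_grip',p)[0]; m=c['region']; ys=np.where(m); print('  cut rows',ys[0].min(),ys[0].max(),'cols',ys[1].min(),ys[1].max(),c['confidence'])
    if n=='wrist':
        for dth in (1.3,1.4,1.5,1.6,1.7):
            o=[]
            for X,Z in ((66,35),(56,35),(66,-5),(0,0)):
                r=np.hypot(X,Z)/1e3;a=np.arctan2(Z,X)+dth; o.append(proj(p,[.4415+r*np.cos(a),.1185,.075+r*np.sin(a)],st)[0])
            print('   rows fin tip back/front, bar end, pivot',dth,np.round(o,1))
print(tri(rs))
E
```

```text
wrist [284.3, 321.0] 0.97
   1.2 [0.4421 0.1185 0.1402] [313.3497 319.6449]
   1.3 [0.4356 0.1185 0.1399] [304.4236 318.9872]
   1.4 [0.4292 0.1185 0.139 ] [295.0046 318.3276]
   1.5 [0.4228 0.1185 0.1375] [285.2615 317.6784]
   1.6 [0.4167 0.1185 0.1353] [275.3751 317.0519]
   1.7 [0.4108 0.1185 0.1325] [265.5313 316.4598]
  cut rows 264 317 cols 305 335 0.88
   rows fin tip back/front, bar end, pivot 1.3 [295.8 285.7 339.2 275.2]
   rows fin tip back/front, bar end, pivot 1.4 [284.1 275.6 332.8 275.2]
   rows fin tip back/front, bar end, pivot 1.5 [272.3 265.6 325.4 275.2]
   rows fin tip back/front, bar end, pivot 1.6 [260.6 255.9 317.3 275.2]
   rows fin tip back/front, bar end, pivot 1.7 [249.2 246.5 308.4 275.2]
scene [235.6, 228.4] 0.83
   1.2 [0.4421 0.1185 0.1402] [231.9395 239.6272]
   1.3 [0.4356 0.1185 0.1399] [233.2123 237.5779]
   1.4 [0.4292 0.1185 0.139 ] [234.7839 235.5535]
   1.5 [0.4228 0.1185 0.1375] [236.6409 233.5771]
   1.6 [0.4167 0.1185 0.1353] [238.7663 231.6719]
   1.7 [0.4108 0.1185 0.1325] [241.1391 229.8607]
  cut rows 232 264 cols 226 244 0.89
(array([0.4171, 0.1227, 0.1427]), np.float64(0.003192793295973131))
```

Emit:
{"fn": "servo_tool", "kwargs": {
  "steps": [
    [[0, 0, 0], [0.025, -0.001, 0], 0.0],
    [[0, 0, 0], [0.025, -0.001, 0], 0.0],
    [[0, 0, 0], [0.025, -0.001, 0], 0.0],
    [[0, 0, 0], [0, 0, -0.03], 0.0],
    [[0, 0, 0], [0, 0, -0.03], 0.0],
    [[0, 0, 0], [0, 0, -0.025], 0.0],
    [[0, 0, 0], [-0.008, 0, 0], 0.0],
    [[0, 0, 0], [-0.006, 0, 0], 0.0],
    [[0, 0, 0], [-0.003, 0, 0], 0.0],
    [[0, 0, 0], [0, 0, 0], 0.0]
  ]
}}

```text
time_s: 58.95
eef_pos: [0.4623, 0.1182, 0.1151]
orientation: [3.141, 0.002, 3.076]
force: [0.7, -0.4, -0.2]
opening: -0.0003
gripper_force: 0.0
```

Emit:
{"fn": "servo_tool", "kwargs": {
  "steps": [
    [[0, 0, 0], [-0.002, 0, 0], 0.0],
    [[0, 0, 0], [-0.002, 0, 0], 0.0],
    [[0, 0, 0], [-0.002, 0, 0], 0.0],
    [[0, 0, 0], [-0.002, 0, 0], 0.0],
    [[0, 0, 0], [0, 0, 0], 0.0]
  ]
}}

```text
time_s: 59.45
eef_pos: [0.4542, 0.1181, 0.1139]
orientation: [3.142, 0.0, 3.076]
force: [0.5, 0.5, 0.7]
opening: -0.0
gripper_force: 0.2
```

Emit:
{"fn": "servo_tool", "kwargs": {
  "steps": [
    [[0, 0, 0], [-0.002, 0, 0], 0.0],
    [[0, 0, 0], [-0.002, 0, 0], 0.0],
    [[0, 0, 0], [-0.001, 0, 0], 0.0],
    [[0, 0, 0], [0, 0, 0], 0.0]
  ]
}}

```text
time_s: 59.85
eef_pos: [0.449, 0.1181, 0.1138]
orientation: [-3.142, -0.0, 3.076]
force: [0.7, -0.4, -0.7]
opening: 0.0001
gripper_force: 0.3
```

Emit:
{"fn": "servo_tool", "kwargs": {
  "steps": [
    [[0, 0, 0], [-0.002, 0, 0], 0.0],
    [[0, 0, 0], [-0.001, 0, 0], 0.0],
    [[0, 0, 0], [0, 0, 0], 0.0]
  ]
}}

```text
time_s: 60.15
eef_pos: [0.448, 0.118, 0.1141]
orientation: [3.141, 0.004, 3.075]
force: [8.3, 1.2, -3.1]
opening: -0.0
gripper_force: 3.8
```

The latch resists at 8 N, so it was already at its stop. Now I re-pinch it and lay it down.

Emit:
{"fn": "servo_tool", "kwargs": {
  "force": 30,
  "steps": [
    [[0, 0, 0], [0.008, 0, 0], 0.0],
    [[0, 0, 0], [0, 0, 0.03], 0.0],
    [[0, 0, 0], [0, 0, 0.03], 0.0],
    [[0, 0, 0], [0, 0, 0.02], 0.05],
    [[0, 0, 0], [-0.025, 0.001, 0], 0.05],
    [[0, 0, 0], [-0.024, 0.001, 0], 0.05],
    [[0, 0, 0], [0, 0, 0], 0.05],
    [[0, 0, 0], [0, 0, -0.03], 0.05],
    [[0, 0, 0], [0, 0, -0.025], 0.05],
    [[0, 0, 0], [0, 0, -0.018], 0.05],
    [[0, 0, 0], [0, 0, 0], 0.05]
  ]
}}

```text
time_s: 61.25
eef_pos: [0.4045, 0.1199, 0.119]
orientation: [-3.141, -0.005, 3.076]
force: [-0.5, 0.2, 0.7]
opening: 0.05
gripper_force: 0.0
```

Emit:
{"fn": "servo_tool", "kwargs": {
  "steps": [
    [[0, 0, 0], [0.003, 0.0005, 0.001], 0.05],
    [[0, 0, 0], [0, 0, 0], 0.0],
    [[0, 0, 0], [0, 0, 0], 0.0],
    [[0, 0, 0], [0, 0, 0], 0.0],
    [[0, 0, 0], [0, 0, 0], 0.0],
    [[0, 0, 0], [0, 0, 0], 0.0]
  ]
}}

```text
time_s: 61.85
eef_pos: [0.4088, 0.1207, 0.1227]
orientation: [3.141, 0.002, 3.076]
force: [-0.2, 2.1, 6.4]
opening: 0.0193
gripper_force: 32.6
```

Emit:
{"fn": "servo_tool", "kwargs": {
  "steps": [
    [[0, 0, 0], [0.01, -0.0007, 0.0053], 0.0],
    [[0, 0, 0], [0.0107, -0.0007, 0.0035], 0.0],
    [[0, 0, 0], [0.0111, -0.0007, 0.0017], 0.0],
    [[0, 0, 0], [0.0114, -0.0007, -0.0003], 0.0],
    [[0, 0, 0], [0.011, -0.0007, -0.0021], 0.0],
    [[0, 0, 0], [0.0105, -0.0007, -0.004], 0.0]
  ]
}}

```text
time_s: 62.45
eef_pos: [0.4741, 0.1163, 0.126]
orientation: [3.142, 0.001, 3.076]
force: [-3.2, 1.4, 0.6]
opening: 0.0192
gripper_force: 29.2
```

Emit:
{"fn": "servo_tool", "kwargs": {
  "steps": [
    [[0, 0, 0], [0.0088, -0.0006, -0.006], 0.0],
    [[0, 0, 0], [0.0077, -0.0006, -0.0075], 0.0],
    [[0, 0, 0], [0.0066, -0.0005, -0.009], 0.0],
    [[0, 0, 0], [0.0045, -0.0004, -0.0095], 0.0],
    [[0, 0, 0], [0, 0, 0], 0.0]
  ]
}}

```text
time_s: 62.95
eef_pos: [0.5058, 0.1141, 0.095]
orientation: [3.14, 0.011, 3.075]
force: [7.9, 2.6, 6.3]
opening: 0.0185
gripper_force: 39.6
```

Emit:
{"fn": "servo_tool", "kwargs": {
  "steps": [
    [[0, 0, 0], [0, 0, 0], 0.045],
    [[0, 0, 0], [0, 0, 0], 0.045],
    [[0, 0, 0], [-0.003, 0.002, 0.03], 0.045],
    [[0, 0, 0], [0, 0, 0.02], 0.0],
    [[0, 0, 0], [0, 0, 0], 0.0],
    [[0, 0, 0], [0, 0, 0], 0.0],
    [[0, 0, 0], [0, 0, -0.015], 0.0],
    [[0, 0, 0], [0, 0, -0.01], 0.0],
    [[0, 0, 0], [0, 0, -0.007], 0.0],
    [[0, 0, 0], [0, 0, 0], 0.0]
  ]
}}

```text
time_s: 63.95
eef_pos: [0.4969, 0.1162, 0.1106]
orientation: [-3.141, -0.003, 3.076]
force: [0.3, 0.1, 0.2]
opening: -0.0
gripper_force: 0.0
```

Emit:
{"fn": "servo_tool", "kwargs": {
  "steps": [
    [[0, 0, 0], [0.003, 0, -0.002], 0.0],
    [[0, 0, 0], [0, 0, -0.002], 0.0],
    [[0, 0, 0], [0, 0, -0.001], 0.0],
    [[0, 0, 0], [0, 0, 0], 0.0]
  ]
}}

```text
time_s: 64.35
eef_pos: [0.5006, 0.1163, 0.107]
orientation: [3.142, 0.0, 3.076]
force: [1.0, 0.6, 0.4]
opening: -0.0
gripper_force: 0.2
```

Emit:
{"fn": "servo_tool", "kwargs": {
  "steps": [
    [[0, 0, 0], [0, 0, -0.0015], 0.0],
    [[0, 0, 0], [0, 0, -0.001], 0.0],
    [[0, 0, 0], [0, 0, 0], 0.0]
  ]
}}

```text
time_s: 64.65
eef_pos: [0.5009, 0.1163, 0.105]
orientation: [3.142, 0.001, 3.076]
force: [0.4, -0.7, 5.8]
opening: 0.0003
gripper_force: 2.8
```

Emit:
{"fn": "servo_tool", "kwargs": {
  "steps": [
    [[0, 0, 0], [0, 0, -0.001], 0.0],
    [[0, 0, 0], [0, 0, 0], 0.0]
  ]
}}

```text
time_s: 64.85
eef_pos: [0.501, 0.1163, 0.1047]
orientation: [3.142, 0.002, 3.076]
force: [-1.8, -0.4, 12.7]
opening: -0.0001
gripper_force: 6.0
```

Emit:
{"fn": "servo_tool", "kwargs": {
  "force": 30,
  "steps": [
    [[0, 0, 0], [0, 0, 0.03], 0.0],
    [[0, 0, 0], [0, 0, 0.03], 0.0],
    [[0, 0, 0], [0, 0, 0.03], 0.04],
    [[0, 0, 0], [-0.0122, 0.024, 0], 0.04],
    [[0, 0, 0], [-0.0122, 0.024, 0], 0.04],
    [[0, 0, 0], [-0.0123, 0.024, 0], 0.04],
    [[0, 0, 0], [-0.0123, 0.024, 0], 0.04],
    [[0, 0, 0], [0, 0, 0], 0.04],
    [[0, 0, 0], [0, 0, 0], 0.04]
  ]
}}

```text
time_s: 65.75
eef_pos: [0.4513, 0.2124, 0.1933]
orientation: [-3.141, -0.0, 3.077]
force: [0.0, -0.4, -0.6]
opening: 0.04
gripper_force: 0.0
```

```bash
python3 m7.py
```

```text
lid_lug [([235.3, 93.6], 0.71, array([0.4415, 0.0206, 0.066 ]))]
latch_grip [([314.6, 199.0], 0.62, array([0.4875, 0.1265, 0.13  ]))]
tab_post [([253.1, 313.9], 0.81, array([0.454 , 0.2081, 0.112 ]))]
[0.4513 0.2124 0.1933] [302.1371 319.8864]
```

Emit:
{"fn": "servo_tool", "kwargs": {
  "steps": [
    [[0, 0, 0], [0.001, -0.001, -0.03], 0.04],
    [[0, 0, 0], [0, 0, -0.03], 0.04],
    [[0, 0, 0], [0, 0, -0.015], 0.04],
    [[0, 0, 0], [0, 0, -0.008], 0.04],
    [[0, 0, 0], [0, 0, 0], 0.04],
    [[0, 0, 0], [0, 0, 0], 0.0],
    [[0, 0, 0], [0, 0, 0], 0.0],
    [[0, 0, 0], [0, 0, 0], 0.0],
    [[0, 0, 0], [0, 0, 0], 0.0],
    [[0, 0, 0], [0, 0, 0], 0.0]
  ]
}}

```text
time_s: 67.05
eef_pos: [0.453, 0.2112, 0.1114]
orientation: [3.141, 0.002, 3.076]
force: [-1.6, -2.3, 5.9]
opening: 0.0086
gripper_force: 33.2
```

Emit:
{"fn": "servo_tool", "kwargs": {
  "steps": [
    [[0, 0, 0], [-0.0003, -0.004, 0], 0.0],
    [[0, 0, 0], [-0.0003, -0.005, 0], 0.0],
    [[0, 0, 0], [-0.0003, -0.005, 0], 0.0],
    [[0, 0, 0], [-0.0003, -0.005, 0], 0.0],
    [[0, 0, 0], [-0.0003, -0.005, 0], 0.0],
    [[0, 0, 0], [-0.0003, -0.003, 0], 0.0],
    [[0, 0, 0], [0, -0.001, 0], 0.0],
    [[0, 0, 0], [0, 0, 0], 0.0]
  ]
}}

```text
time_s: 67.85
eef_pos: [0.4512, 0.1836, 0.1114]
orientation: [3.14, 0.002, 3.076]
force: [-0.1, 1.3, 6.7]
opening: 0.0089
gripper_force: 33.2
```

Emit:
{"fn": "servo_tool", "kwargs": {
  "steps": [
    [[0, 0, 0], [0, -0.001, 0], 0.0],
    [[0, 0, 0], [0, -0.001, 0], 0.0],
    [[0, 0, 0], [0, 0, 0], 0.0]
  ]
}}

```text
time_s: 68.15
eef_pos: [0.4512, 0.1825, 0.1114]
orientation: [3.138, 0.002, 3.075]
force: [-0.1, 7.4, 6.1]
opening: 0.0089
gripper_force: 33.1
```

The tab is home: 7 N at the stop after 28–29 mm of travel. I release, retreat and verify.

Emit:
{"fn": "servo_tool", "kwargs": {
  "steps": [
    [[0, 0, 0], [0, 0, 0], 0.04],
    [[0, 0, 0], [0, 0, 0], 0.04],
    [[0, 0, 0], [0, 0, 0.02], 0.04],
    [[0, 0, 0], [0, 0, 0.03], 0.04],
    [[0, 0, 0], [0, 0, 0.03], 0.04],
    [[0, 0, 0], [0, 0, 0.03], 0.04],
    [[0, 0, 0], [-0.02, 0.01, 0.03], 0.04],
    [[0, 0, 0], [-0.02, 0.03, 0.02], 0.04],
    [[0, 0, 0], [-0.02, 0.03, 0], 0.04],
    [[0, 0, 0], [-0.02, 0.03, 0], 0.04],
    [[0, 0, 0], [0, 0, 0], 0.04],
    [[0, 0, 0], [0, 0, 0], 0.04]
  ]
}}

```text
time_s: 69.35
eef_pos: [0.3705, 0.2815, 0.2704]
orientation: [-3.141, 0.0, 3.077]
force: [0.3, -0.8, 0.1]
opening: 0.0398
gripper_force: 0.0
```

```bash
python3 m1.py | grep -v '^{' | grep -v -e hinge; python3 fit.py | tail -15 | grep -e tab -e latch -e lug
```

```text
case scene [([272.2, 283.9], 0.83), ([237.3, 261.1], 0.57)] 
case top [([232.0, 290.5], 0.69)] 
    [ 0.564   0.104  -0.0077] 0.0028675658445189494
case_floor scene [] 
case_floor top [] 
    [0.6551 0.1066 0.0492] 0.000186027907944335
lid_lug scene [([282.2, 280.7], 0.87)] 
lid_lug top [([271.2, 320.3], 0.64)] 
    [0.447  0.0207 0.0494] 0.00438762225305001
latch_pivot scene [([261.7, 238.8], 0.57)] 
latch_pivot top [] 
latch_grip scene [([242.0, 263.8], 0.83)] 
latch_grip top [([252.0, 283.1], 0.55), ([234.3, 292.0], 0.18)] 
    [0.5031 0.1156 0.0928] 0.007353661007010928
tab_post scene [([239.7, 219.4], 0.87)] 
tab_post top [([267.7, 261.5], 0.49), ([251.4, 284.5], 0.37)] 
    [0.4513 0.1807 0.1053] 0.003433993131650424
box0 scene [] []
box0 top [([270.8, 260.8], 0.69)] [array([0.4469, 0.1883])]
tweezers scene [([330.6, 402.9], 0.65)] 
tweezers top [([262.6, 405.8], 0.4)] 
    [ 0.4813 -0.2278 -0.0019] 0.0028820733870363914
loupe scene [([368.3, 437.1], 0.96), ([330.8, 406.0], 0.23)] 
loupe top [([287.7, 434.6], 0.77), ([265.2, 199.6], 0.36)] 
    [ 0.4121 -0.3139 -0.005 ] 0.0012135050863792476
tag_reel scene [([265.0, 175.2], 0.68)] 
tag_reel top [([261.8, 198.1], 0.68)] 
    [ 0.4711  0.37   -0.0157] 0.003824534024685122
block scene [([241.4, 205.6], 0.67)] 
block top [([219.9, 201.2], 0.72)] 
    [0.5883 0.3666 0.0022] 0.0015055765022856285
top latch_grip [-2.8056 -0.8403 -0.1764]
top latch_pivot [-145.8384 -230.47    -57.5108]
top tab_post [-2.9943 11.2761  0.8231]
lid_lug [0.4408 0.0208 0.0649]
latch_grip [0.5001 0.1172 0.0969]
latch_pivot [0.4392 0.1211 0.0739]
tab_post [0.4477 0.1857 0.1109]
```

Everything is back where it started: lid shut, latch down, tab home, no boxes left outside and the bystanders unmoved.

```bash
python3 -c "
from workcell import workorder
print(workorder.sign_off())"
```

```text
the job is handed in; nothing more can be done
None
```

I packed all three specimen boxes upright in the case, then shut the lid, laid the latch down and slid the safety tab home. The final camera check showed no boxes left outside and the other things where they were, and I handed the job in at about 70 s; no verdict came back.

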